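# Raise a test panel on the cam-lift fixture and hold it at the top

### The job

Take the tall panel out of the rack, slide it upright all the way down into the slot of the lift fixture and let go of it. Then swing the fixture's cam lever up until it points straight up, where its cam lifts the slotted carriage highest, and finish while still holding the lever there, because its spring pulls it back when let go. Leave the short panel, the meter and the tape roll where they are.

Things in the scene. Friction and masses are not known exactly. Their poses are not given: they have to be found in the camera images.
- tall_panel: the taller of two plain aluminium panels standing on edge in the rack: 80 wide (its x) x 8 thick (its y) x 100 high (its z) mm, 0.12 to 0.24 kg; alike either way round. Origin: centre of its underside. It can be pinched across its thickness at the top edge.
- short_panel: a second aluminium panel, 80 x 8 x 60 mm high, in the rack's other place; leave it. Origin and axes as the tall panel's.
- rack: fixed plywood rack, 106 (x) x about 135 (y) mm. Two upright slots along its x, at y = -50 and +50 mm; their floors are 10 mm above its underside and their walls rise 28 mm above the floor, flared mouth included. Either slot may hold the tall panel. Origin: centre of its underside.
- fixture: fixed lift fixture: grey base plate 190 (x) x 260 (y) x 16 mm, its slotted carriage on its +y side and the cam lever on its -y side. Origin: on the work surface under its centre. Its x runs along the slot and away from the robot, its y along the lever's hinge axis, its z up. A black sensor head on a post stands 76 mm beyond the slot's centre (+x), top 86 mm above the work surface.
- slot (a point): centre of the floor of the carriage's slot; it rises with the carriage, and is 38 mm above the work surface when the carriage is lowest. Axes as the fixture's. The slot runs along x: 86 mm long, 10 mm wide, straight for 22 mm above the floor, then a mouth flared to about 19 mm wide (its ends flare alike), 7 mm high. At (15, 75) mm in the fixture's x, y. A fully home panel's underside is on this point.
- carriage (a joint): height of the slotted carriage above its lowest, m. It is driven by the lever: 0 with the lever at 0, about 0.018 highest with the lever at 1.40, lower again past that. It cannot be lifted by itself.
- cam_lever (a joint): angle of the cam lever, rad. At 0 the lever points toward the robot (fixture -x), 0.17 rad above level; the value grows as its knob swings up and over; at 1.40 it points straight up (highest lift); it stops at 2.10. At the start it rests between 0.1 and 0.45. Friction keeps it there, but from higher up a spring turns it back to about 0.7 or lower when let go; holding or raising it near the top takes about 3 to 9 N at the knob.
- lever_pivot (a point): point on the lever's hinge axis, in the plane in which the lever swings, 70 mm above the work surface; at (45, -70) mm in the fixture's x, y. Axes as the fixture's.
- lever_knob (a point): centre of the black knob at the lever's end, 110 mm from lever_pivot: a cylinder 26 mm in diameter and 32 mm long, lying along the hinge axis (fixture y), turning with the lever. Its two flat ends can be pinched from above at any lever angle, with the 10 mm lever rod between the fingers.
- meter: black hand-held test meter lying flat, 150 x 75 x 39 mm; leave it. Origin: centre of its underside.
- tape_roll: open roll of tape lying flat, 90 mm in diameter, 24 mm high; leave it. Origin: centre of its underside.
Mind the look-alikes: they are no part of the job. Leave any black or pink look-alike of the tall_panel alone.

How it is judged (in metres and radians):
On the way:
1. the tall panel stands fully home in the slot, let go, with the lever still down (x of tall_panel in the frame of slot between -0.006 and 0.006 m and y of tall_panel in the frame of slot between -0.004 and 0.004 m and z of tall_panel in the frame of slot between -0.004 and 0.004 m and angle between tall_panel's own z axis and vertical below 0.15 rad and contact force between the fingers and tall_panel below 0.1 N and value of joint cam_lever below 0.8 rad), for 0.2 s.
At the end, for the whole second after the job is handed in: Tall panel home in the slot (4 mm in height and across, 6 mm along, 0.15 rad upright), still, untouched; lever within 0.2 rad of 1.40, carriage up 16.5 mm or more, fingers on the lever with over 1 N; short panel within 20 mm, meter and tape roll within 30 mm of their starts (x of tall_panel in the frame of slot between -0.006 and 0.006 m and y of tall_panel in the frame of slot between -0.004 and 0.004 m and z of tall_panel in the frame of slot between -0.004 and 0.004 m and angle between tall_panel's own z axis and vertical below 0.15 rad and contact force between the fingers and tall_panel below 0.1 N and value of joint cam_lever between 1.2 and 1.6 rad and value of joint carriage above 0.0165 m and contact force between the fingers and cam_lever above 1 N and linear speed of tall_panel below 0.02 m/s and distance of short_panel from where it was at the start of the episode below 0.02 m and distance of each of meter, tape_roll from where it was at the start of the episode below 0.03 m); the arm keeps its last pose, push and grip.
It fails at once if the short panel is disturbed (distance of short_panel from where it was at the start of the episode above 0.03 m).
It fails at once if the meter or the tape roll is pushed away (distance of any of meter, tape_roll from where it was at the start of the episode above 0.04 m).
It also fails if it takes over 64 s, if anything falls off the work surface, if the arm or the gripper's body presses on something with over 40 N, if the wrist force passes 120 N, or if a joint passes its speed limit or range.

### The arm

A 6-joint arm with a two-finger parallel gripper is mounted at the origin on the work surface. World frame = base frame: x ahead of the robot, y to its left, z up, the work surface at z = 0. Lengths are in mm, angles in rad, forces in N, time in s.
With the tool pointing down it reaches from about 325 to 1000 mm from the base axis. Payload 5.1 kg.
Tool frame: the origin (TCP) lies midway between the tips of the shut fingers; the grasp point (between the pads) lies 19 mm behind it (manip.tcp_to_grasp is the distance from the TCP to the grasp point, in mm); y points along the fingers, z is the direction in which the jaws open and shut, and the axes are right-handed (so a half turn about y gives the same grasp; the last joint's range is limited). The gripper opens to 85 mm and grips with 20 to 120 N. Pads are 22 mm wide; open, the fingers measure 114 mm over their backs; the gripper's body (76 mm by 85 mm) begins 54 mm behind the grasp point. The pads swing forward as they close: fully open they stand 13 mm farther back than shut.
Start: joints at [-1.237, 0.124, 1.65, -0, 1.367, -0.083], TCP at [263.111, -594.355, 231.322] pointing down, gripper open.
Joint ranges: [-2.61, 2.61], [-1.02, 2.33], [0.03, 2.71], [-1.35, 4.49], [0.32, 2.68], [-2.91, 2.91]. Speed limits (rad/s): [2.57, 2.57, 3.14, 3.14, 3.14, 3.14].

### API

Orientations are given as a rotation vector (axis times angle).
In Python, from station import manip gives the robot as it stands.
- The arm moves only by the tool drive_tool, never from a script. Its argument "plan" is a list of rows, each an object of numbers: "x", "y", "z": the shift along the tool's x, y, z scaled (see below); "wx", "wy", "wz": the turn, a rotation vector about the tool's x, y, z scaled (see below). A call has 1 to 12 rows; each row is the pose to reach, as a shift and turn from the pose measured when the call began, along the tool's axes at that moment; what a row does not reach only later rows make up. The controller multiplies each number of a shift by 0.2 m and each number of a turn by 90 degrees. A row lasts 1/12 s, in which the tool goes at most 41.7 mm and 7.16 degrees, less where a joint would pass 70% of its speed; a pose out of reach is approached as far as the arm can. A call with a number of a shift or a turn outside -1 to 1 is refused whole. A call with a gripper value outside its range is refused whole. "claw" is the finger opening in mm, from 0 to 85.4, set as the call begins (left out, the last holds). The fingers move at their own pace and stop on an object; "grip_force" is the grip in N (left out, the last holds). Time passes only in rows, so rows that repeat a pose let the fingers close. It gives the time, the measured TCP pose, the force and the opening at its end, in the units of the state.
- manip.state(): the state, without advancing time (a new reading comes with each control period).
- manip.read_camera(name): name is "scene" or "top" or "wrist"; returns a dict with "image" (400x640x3 uint8, red, green, blue), "depth" (400x640 float32, mm along the optical axis (not along the pixel's ray), 0 where there is no reading), "camera_matrix" (3x3 intrinsics, pixels), "position" and "rotation" of the camera in the world. Camera axes: x right, y down, z forward; pixel columns grow to the right and rows downward; lengths in mm; the calibration is good to about 2 mm. A picture is of the moment at which its call begins.
- manip.hand_in(): hands the job in, once; it reports no verdict.
Trained networks look in the newest picture that a camera, given by its name, has taken for a name from the list of things; names that differ only in an ending like _2 or _b are one class to them, and where a whole thing is asked for, a point or a joint stands for the part that bears it (a point fixed in the world has none). Each returns a list of dicts, best first, with "confidence" (0 to 1); they miss things now and then, are a little off and sometimes report something else, mostly with a low value. They report only what shows in the picture. A call takes as long as a camera call. They do not tell look-alikes from the thing itself.
- manip.search_frame(camera, query): "box" ([left, top, right, bottom] in pixels, round what is visible of it).
- manip.outline_of(camera, query): "region" (400x640 bool, what is visible of it) and "box" ([left, top, right, bottom] in pixels, round what is visible of it).
The state is a dict: "time": time; "joint_pos": joint angles; "qvel": joint speeds; "effort": joint torques, N m; "eef_pos": TCP position; "tool_rot": TCP orientation; "wrist_force": force on the tool from outside, world axes, zero at the start; "ft_torque": the same for the moment, N m; "finger_gap": finger opening in mm.
Only numpy, scipy, OpenCV 4.12 (cv2) and the standard library are available. Lean on these libraries where they do the work, as an engineer would, in place of code of your own. Each camera call takes 0.05 s, during which the arm holds its last target.

## Working session

There is one attempt and no reset: what is moved stays moved. The work goes in short steps, Python scripts to look and compute and a tool call to move; the robot and the scene stay as the last step left them, time stands still between calls to the robot, and variables do not carry over. Pictures are saved under pics/ and viewed, and the job is handed in when it is done.

Besides the shell and the picture viewer there is one more tool, called after "Call:" as name(argument=value, ...) on one line, values as JSON. drive_tool: Moves the arm, as the interface text tells. Shifts and turns lie within -1 to 1; 1 stands for 0.2 m of shift or 90 degrees of turn. Its arguments: {"type":"object","properties":{"plan":{"type":"array","items":{"type":"object","properties":{"x":{"type":"number"},"y":{"type":"number"},"z":{"type":"number"},"wx":{"type":"number"},"wy":{"type":"number"},"wz":{"type":"number"}}}},"claw":{"type":"number"},"grip_force":{"type":"number"}},"required":["plan"]}

```bash
mkdir -p pics; ls
cat > h.py <<'E'
import numpy as np, cv2
from scipy.spatial.transform import Rotation as R
from station import manip
def world(c,u,v,d):
    K=np.array(c["camera_matrix"]);u=np.asarray(u,float);v=np.asarray(v,float)
    p=np.stack([(u-K[0,2])/K[0,0]*d,(v-K[1,2])/K[1,1]*d,d],-1)
    return p@rot(c).T+np.array(c["position"])
def rot(c):
    r=np.array(c["rotation"],float)
    return r if r.shape==(3,3) else R.from_rotvec(r).as_matrix()
def cloud(c):
    v,u=np.mgrid[0:400,0:640]
    return world(c,u,v,c["depth"].astype(float))
def save(c,n,box=None):
    im=c["image"][:,:,::-1].copy()
    cv2.imwrite("pics/"+n+".png",im)
E
python3 - <<'E'
from h import *
import pickle
for n in ["scene","top","wrist"]:
    c=manip.read_camera(n);save(c,n+"0");pickle.dump(c,open(n+"0.pkl","wb"))
    print(n,c["position"],c["rotation"])
    for q in ["tall_panel","short_panel","rack","fixture","lever_knob","meter","tape_roll"]:
        print(q,[(np.round(d["confidence"],2),np.round(d["box"])) for d in manip.search_frame(n,q)])
print(manip.state())
E
```

```text
pics
scene [1001.01025115 -298.70299017  998.56613696] [-2.37179774 -1.11903064  0.32568483]
tall_panel [(np.float64(0.65), array([393., 101., 424., 138.])), (np.float64(0.65), array([342.,  90., 374., 121.])), (np.float64(0.57), array([424., 140., 442., 185.]))]
short_panel []
rack [(np.float64(0.84), array([334., 134., 402., 188.])), (np.float64(0.4), array([371., 117., 398., 165.])), (np.float64(0.27), array([178., 215., 315., 344.]))]
fixture [(np.float64(0.94), array([177., 214., 315., 345.])), (np.float64(0.6), array([243., 145., 282., 179.])), (np.float64(0.26), array([238., 222., 296., 287.]))]
lever_knob [(np.float64(0.96), array([188., 253., 250., 306.])), (np.float64(0.22), array([370., 119., 399., 159.]))]
meter [(np.float64(0.67), array([367., 224., 410., 289.]))]
tape_roll [(np.float64(0.78), array([244., 146., 281., 178.]))]
top [ 507.05386855   58.45690821 1017.55058979] [-2.16556836  2.18853853 -0.09879115]
tall_panel [(np.float64(0.95), array([206., 265., 239., 292.])), (np.float64(0.89), array([227., 205., 238., 238.])), (np.float64(0.81), array([198., 162., 236., 
[... 640 characters left out ...]

meter []
tape_roll []
{'time': 1.2, 'joint_pos': array([-1.23659891e+00,  1.23821008e-01,  1.65032087e+00, -3.98045243e-06,
        1.36747774e+00, -8.25993496e-02]), 'qvel': array([-1.22183150e-03, -7.57572370e-04,  1.60249506e-03, -7.27305181e-05,
        1.13616878e-03,  1.67038299e-04]), 'effort': array([ 6.59964862e-04, -4.23593831e+01, -3.65752244e+01, -2.69315407e-06,
        6.06279264e-04, -6.82453773e-07]), 'eef_pos': array([ 263.10976843, -594.35182657,  231.2962489 ]), 'tool_rot': array([-0.42118233,  1.99168902, -1.99163555]), 'wrist_force': array([-0.51791467, -0.63503152,  0.24596882]), 'ft_torque': array([0.00890426, 0.03036284, 0.00623232]), 'finger_gap': 85.51483022108629}
```

View pics/scene0.png

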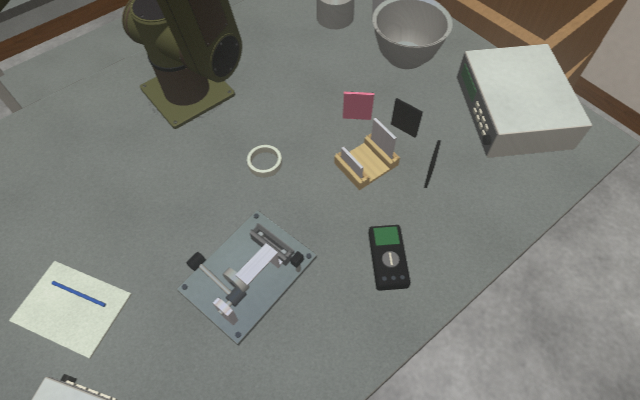

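View pics/top0.png

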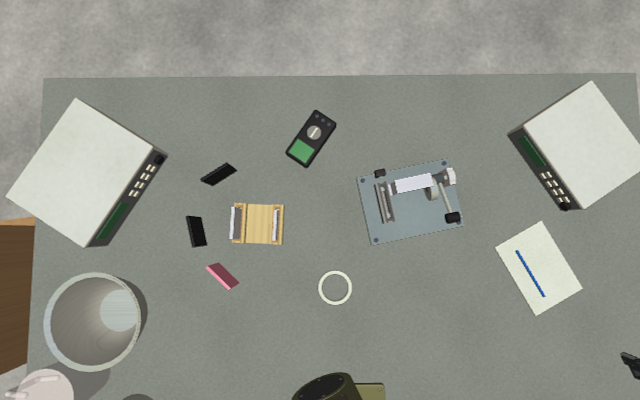

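The scene shows the rack at about (367,160), with the taller panel in the slot on its robot-left/+y side (scene (383,138), top (235,222)). The short panel is at top (277,222). The fixture is at top (410,203), with the slot at (384,203) and the knob at (452,217). The black and pink panels beside the rack are look-alikes.

```bash
cat >> h.py <<'E'
def rect(P):
    (c,(w,h),a)=cv2.minAreaRect(P[:,:2].astype(np.float32)); return np.round(c,1),np.round((w,h),1),round(a,1)
E
python3 - <<'E'
from h import *
import pickle
for n in ["top","scene"]:
    c=pickle.load(open(n+"0.pkl","rb"));P=cloud(c);print(n,np.round(c["camera_matrix"][0],0))
    for q,lo,hi,b in ([("rack",4,60,(225,198,288,248)),("meter",20,60,(283,105,340,170)),("tape",10,40,(315,268,356,310)),("plate",10,22,(350,150,470,252)),
      ("tall",70,140,(220,195,250,250)),("short",45,90,(262,195,290,250)),("slotwall",45,75,(360,170,402,240)),("sensor",76,96,(366,160,395,185)),("knob",70,160,(436,205,470,230))] if n=="top" else
      [("tall",60,140,(365,115,402,170)),("rack",4,150,(330,115,405,190)),("plate",10,22,(170,205,320,350)),("slotwall",40,75,(245,220,305,270)),("sensor",76,96,(285,248,307,270)),("knob",70,160,(184,248,210,275)),("lever",60,160,(184,248,240,300))]):
        S=P[b[1]:b[3],b[0]:b[2]].reshape(-1,3);S=S[(S[:,2]>lo)&(S[:,2]<hi)]
        print(q,len(S),np.round(np.median(S,0)),np.round(S[:,2].max()), rect(S) if len(S)>3 else '')
E
python3 - <<'E'
import cv2
t=cv2.imread('pics/top0.png');a=cv2.resize(t[150:255,345:475],None,fx=5,fy=5,interpolation=2);cv2.imwrite('pics/z1.png',a)
t=cv2.imread('pics/top0.png');a=cv2.resize(t[190:250,215:300],None,fx=7,fy=7,interpolation=2);cv2.imwrite('pics/z2.png',a)
E
```

```text
top [368.   0. 322.]
rack 1720 [527. 231.  12.] 60.0 (array([531.2, 235.5]), array([159.4, 120.6]), 89.4)
meter 1472 [757.  87.  32.] 42.0 (array([759.1,  86.8]), array([ 75.5, 150.6]), 54.8)
tape 363 [353.  27.  23.] 28.0 (array([355.8,  26.6]), array([85.2, 89. ]), 89.1)
plate 4545 [ 564. -177.   15.] 22.0 (array([ 583.3, -182.5]), array([190.2, 260.4]), 11.4)
tall 220 [527. 278. 107.] 114.0 (array([527.2, 279.9]), array([ 8.7, 79.7]), 86.7)
short 132 [520. 180.  69.] 74.0 (array([521.7, 180.6]), array([ 8.5, 78.3]), 87.1)
slotwall 540 [ 584. -107.   64.] 75.0 (array([ 594.3, -110.2]), array([136. ,  44.9]), 11.7)
sensor 84 [651. -93.  85.] 94.0 (array([ 646. , -105.1]), array([57.1, 25.8]), 62.7)
knob 192 [ 538. -259.  115.] 125.0 (array([ 544.3, -261.5]), array([46. , 32.2]), 7.8)
scene [462.   0. 323.]
tall 404 [532. 278.  92.] 115.0 (array([529.3, 280.4]), array([11.3, 81.5]), 86.4)
rack 2944 [527. 257.  27.] 115.0 (array([499.2, 262.6]), array([203.2, 248.2]), 50.2)
plate 6405 [ 594. -199.   17.] 22.0 (array([ 584.7, -182.3]), array([191.1, 260.1]), 11.4)
slotwall 782 [ 587. -107.   65.] 75.0 (array([ 596.5, -111. ]), array([140. ,  48.3]), 9.8)
sensor 119 [656. -93.  86.] 92.0 (array([652.8, -92.7]), array([21.2, 25.9]), 13.5)
knob 262 [ 544. -261.  117.] 125.0 (array([ 548. , -261.4]), array([49. , 31.7]), 11.3)
lever 756 [ 599. -249.  103.] 125.0 (array([ 586.3, -243.6]), array([123.9,  67.5]), 3.5)
```

View pics/z1.png

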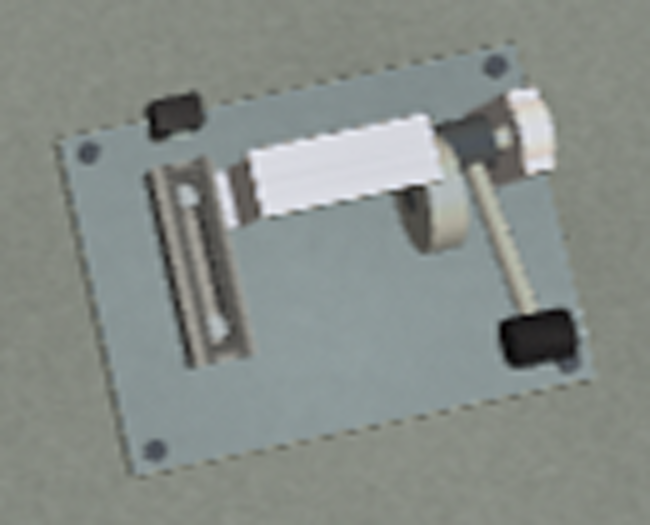

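View pics/z2.png

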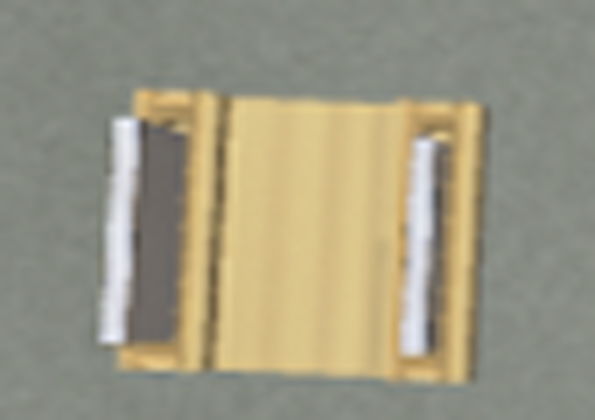

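```bash
cat >> h.py <<'E'
def Rdown(yawdeg):
    # tool y down, tool z (jaw) at heading yawdeg in world
    a=np.radians(yawdeg); z=np.array([np.cos(a),np.sin(a),0]);y=np.array([0,0,-1.]);x=np.cross(y,z)
    return np.stack([x,y,z],1)
def cmd(pos,yaw):
    s=manip.state();R0=R.from_rotvec(s["tool_rot"]).as_matrix();p=s["eef_pos"]
    d=R0.T@(np.array(pos)-p)/200; w=np.degrees(R.from_matrix(R0.T@Rdown(yaw)).as_rotvec())/90
    print("t",s["time"],"p",np.round(p,1),"jawyaw",np.round(np.degrees(np.arctan2(R0[1,2],R0[0,2])),2),"tilt",np.round(R0[2],4),"shift",np.round(d,4),"turn",np.round(w,4),"dist",np.linalg.norm(d)*200,"F",np.round(s["wrist_force"],1),"gap",round(s["finger_gap"],1),"j",np.round(s["joint_pos"],2))
E
python3 - <<'E'
from h import *
s=manip.state();print(np.round(R.from_rotvec(s["tool_rot"]).as_matrix(),3))
c=manip.read_camera("wrist");print(np.round(rot(c),3))
cmd((530,-180,260),101.4)
cmd((530,-180,260),-78.6)
E
```

```text
[[-0.914 -0.     0.405]
 [-0.405  0.    -0.914]
 [ 0.    -1.    -0.   ]]
[[ 0.404 -0.873 -0.272]
 [-0.915 -0.386 -0.12 ]
 [-0.     0.297 -0.955]]
t 1.25 p [ 263.1 -594.3  231.3] jawyaw -66.12 tilt [ 0. -1. -0.] shift [-2.059  -0.1434 -1.354 ] turn [ 0.     -1.8613 -0.    ] dist 493.6848374890352 F [-0.   0.5 -0.3] gap 85.4 j [-1.24  0.12  1.65 -0.    1.37 -0.08]
t 1.25 p [ 263.1 -594.3  231.3] jawyaw -66.12 tilt [ 0. -1. -0.] shift [-2.059  -0.1434 -1.354 ] turn [0.     0.1387 0.    ] dist 493.6848374890352 F [-0.   0.5 -0.3] gap 85.4 j [-1.24  0.12  1.65 -0.    1.37 -0.08]
```

Call:
drive_tool(plan=[{"x": -1,"y": -0.12,"z": -0.66,"wy": 0.07},{"x": -1,"y": -0.12,"z": -0.66,"wy": 0.07},{"x": -1,"y": -0.12,"z": -0.66,"wy": 0.07},{"x": -1,"y": -0.12,"z": -0.66,"wy": 0.07},{"x": -1,"y": -0.12,"z": -0.66,"wy": 0.07},{"x": -1,"y": -0.12,"z": -0.66,"wy": 0.07}], claw=85)

```text
invalid input at $.plan[0]: expected keys x, y, z, wx, wy, wz
```

```bash
python3 -c "
from h import *
cmd((545,-160,280),-78.6)"
```

```text
t 1.25 p [ 263.1 -594.3  231.3] jawyaw -66.12 tilt [ 0. -1. -0.] shift [-2.168  -0.2434 -1.415 ] turn [0.     0.1387 0.    ] dist 520.074392145014 F [-0.   0.5 -0.3] gap 85.4 j [-1.24  0.12  1.65 -0.    1.37 -0.08]
```

Call:
drive_tool(plan=[{"x": -1,"y": -0.12,"z": -0.66,"wx": 0,"wy": 0.07,"wz": 0},{"x": -1,"y": -0.12,"z": -0.66,"wx": 0,"wy": 0.07,"wz": 0},{"x": -1,"y": -0.12,"z": -0.66,"wx": 0,"wy": 0.07,"wz": 0},{"x": -1,"y": -0.12,"z": -0.66,"wx": 0,"wy": 0.07,"wz": 0},{"x": -1,"y": -0.12,"z": -0.66,"wx": 0,"wy": 0.07,"wz": 0},{"x": -1,"y": -0.12,"z": -0.66,"wx": 0,"wy": 0.07,"wz": 0}], claw=85)

```text
time: 1.75
eef_pos: [393.7, -390.3, 255.9]
tool_rot: [-0.318, 2.055, -2.056]
wrist_force: [0.5, -0.5, -0.8]
finger_gap: 85.0
```

```bash
python3 -c "
from h import *
cmd((545,-160,280),-78.6)"
```

```text
t 1.75 p [ 393.7 -390.3  255.9] jawyaw -72.37 tilt [-8.e-04 -1.e+00  4.e-04] shift [-1.0698 -0.1199 -0.8685] turn [-0.0002  0.0692 -0.0005] dist 276.6372958629752 F [ 0.5 -0.5 -0.8] gap 85.0 j [-0.88 -0.1   1.84  0.    1.41  0.38]
```

Call:
drive_tool(plan=[{"x": -1,"y": -0.12,"z": -0.87,"wx": 0,"wy": 0.069,"wz": 0},{"x": -1,"y": -0.12,"z": -0.87,"wx": 0,"wy": 0.069,"wz": 0},{"x": -1,"y": -0.12,"z": -0.87,"wx": 0,"wy": 0.069,"wz": 0},{"x": -1,"y": -0.12,"z": -0.87,"wx": 0,"wy": 0.069,"wz": 0},{"x": -1,"y": -0.12,"z": -0.87,"wx": 0,"wy": 0.069,"wz": 0},{"x": -1,"y": -0.12,"z": -0.87,"wx": 0,"wy": 0.069,"wz": 0},{"x": -1,"y": -0.12,"z": -0.87,"wx": 0,"wy": 0.069,"wz": 0},{"x": -1,"y": -0.12,"z": -0.87,"wx": 0,"wy": 0.069,"wz": 0},{"x": -1,"y": -0.12,"z": -0.87,"wx": 0,"wy": 0.069,"wz": 0}])

```text
time: 2.5
eef_pos: [531.9, -163.2, 280.1]
tool_rot: [-0.213, 2.114, -2.116]
wrist_force: [0.1, 0.3, 0.5]
finger_gap: 85.0
```

Run:
```python
from h import *
import pickle
cmd((527,280,230),-93.3)
c=manip.read_camera("wrist");save(c,"w1");pickle.dump(c,open("w1.pkl","wb"))
```

```text
t 2.5 p [ 531.9 -163.2  280.1] jawyaw -78.45 tilt [-7.e-04 -1.e+00  8.e-04] shift [-0.4196  0.2492 -2.1761] turn [-0.0005  0.165  -0.0005] dist 446.0389150738027 F [0.1 0.3 0.5] gap 85.0 j [-0.39 -0.11  1.8  -0.    1.45  0.98]
```

View pics/w1.png

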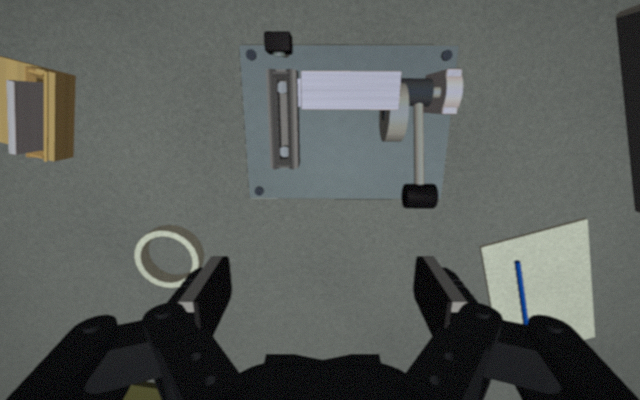

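The wrist view shows the fixture upright, with the slot at about (285,118), the knob at (420,195) and the sensor head at (278,42).

Run:
```python
from h import *
import pickle
c=pickle.load(open("w1.pkl","rb"));P=cloud(c)
pl=P[40:205,235:465].reshape(-1,3);pl=pl[(pl[:,2]>11)&(pl[:,2]<21)]
print("plate",rect(pl),np.median(pl[:,2]))
a=np.radians(11.4);Rf=np.array([[np.cos(a),-np.sin(a)],[np.sin(a),np.cos(a)]]);o=np.array([584,-182.4])
F=P.copy();F[...,:2]=(P[...,:2]-o)@Rf
S=F[60:175,262:306].reshape(-1,3)
for x in range(-40,75,10):
    m=S[np.abs(S[:,0]-x)<5]; m=m[np.argsort(m[:,1])]
    print(x,[(round(y),round(z)) for _,y,z in m[::max(1,len(m)//28)]])
top=S[(S[:,2]>60)&(S[:,2]<80)];print("walltop",rect(top),np.median(top[:,2]))
fl=S[(S[:,2]>36)&(S[:,2]<50)&(S[:,0]>-25)&(S[:,0]<55)&(abs(S[:,1]-75)<9)];print("floor",len(fl),np.round(np.median(fl,0),1))
k=F[180:212,400:440].reshape(-1,3);k=k[k[:,2]>80];print("knob",rect(k),np.median(k,0),k[:,2].max())
r=P[50:165,0:80].reshape(-1,3)
t=r[(r[:,2]>85)&(r[:,2]<125)];print("tall",len(t),rect(t),np.median(t[:,2]))
```

```text
plate (array([ 583.2, -184.5]), array([189.7, 260.3]), 11.3) 15.976730230300973
-40 [(52, 17), (53, 17), (56, 16), (57, 17), (57, 49), (58, 17), (60, 64), (61, 63), (62, 70), (63, 71), (65, 70), (67, 70), (69, 65), (71, 68), (73, 71), (74, 65), (76, 69), (78, 63), (80, 70), (81, 69), (83, 70), (84, 70), (87, 64), (89, 64), (99, 16), (101, 16), (103, 15), (105, 16), (106, 16)]
-30 [(52, 15), (53, 15), (55, 16), (57, 16), (57, 44), (58, 15), (59, 64), (61, 70), (62, 70), (64, 70), (66, 67), (68, 66), (70, 47), (72, 56), (74, 57), (75, 57), (77, 62), (78, 58), (79, 64), (81, 66), (82, 68), (83, 71), (85, 71), (88, 64), (89, 62), (99, 15), (102, 16), (103, 15), (106, 17)]
-20 [(51, 18), (53, 16), (55, 17), (57, 15), (57, 60), (58, 64), (59, 63), (61, 62), (62, 72), (63, 72), (66, 67), (67, 66), (70, 58), (72, 41), (74, 58), (75, 55), (76, 43), (78, 58), (78, 64), (79, 65), (80, 67), (82, 71), (83, 72), (84, 70), (87, 64), (89, 63), (99, 16), (101, 17), (103, 16), (105, 15), (107, 15)]
-10 [(51, 17), (53, 16), (55, 17), (56, 15), (57, 56), (58, 65), (59, 63), (60, 63), (62, 71), (63, 70),
[... 2248 characters left out ...]
0), (82, 69), (84, 71), (85, 69), (88, 62), (97, 18), (98, 15), (100, 14), (101, 15), (102, 16)]
70 [(50, 17), (51, 17), (53, 16), (55, 15), (56, 15), (58, 16), (60, 17), (62, 16), (63, 16), (66, 16), (68, 17), (69, 15), (72, 16), (73, 14), (75, 16), (77, 16), (79, 16), (81, 17), (83, 17), (85, 16), (87, 15), (88, 15), (91, 16), (93, 16), (94, 15), (97, 16), (98, 15), (100, 16), (102, 15)]
walltop (array([ 8.6, 73.2]), array([106. ,  32.2]), 0.0) 67.07223966849529
floor 411 [10.5 75.  41.8]
knob (array([-31.6, -23.4]), array([155.5,  37. ]), 55.4) [-61.39567213 -69.19043572 117.42107057] 422.6861773534272
tall 0 (array([0., 0.]), array([0., 0.]), 0.0) nan
  return _methods._mean(a, axis=axis, dtype=dtype,
  ret = ret.dtype.type(ret / rcount)
```

Call:
drive_tool(plan=[{"x": 0.05,"y": 0.1,"z": -1,"wx": 0,"wy": 0.08,"wz": 0},{"x": 0.05,"y": 0.1,"z": -1,"wx": 0,"wy": 0.08,"wz": 0},{"x": 0.05,"y": 0.1,"z": -1,"wx": 0,"wy": 0.08,"wz": 0},{"x": 0.05,"y": 0.1,"z": -1,"wx": 0,"wy": 0.08,"wz": 0},{"x": 0.05,"y": 0.1,"z": -1,"wx": 0,"wy": 0.08,"wz": 0}])

```text
time: 2.97
eef_pos: [480.7, 30.3, 259.3]
tool_rot: [-0.078, 2.184, -2.185]
wrist_force: [0.1, 1.0, -0.2]
finger_gap: 84.8
```

```bash
python3 -c "
from h import *
cmd((480,280,240),-93.3)"
```

```text
t 2.9667 p [480.7  30.3 259.3] jawyaw -85.9 tilt [-1.e-04 -1.e+00  5.e-04] shift [-0.0857  0.0957 -1.2458] turn [-0.0003  0.0822 -0.0001] dist 250.4816676261763 F [ 0.1  1.  -0.2] gap 84.8 j [-0.05 -0.28  1.98 -0.    1.44  1.45]
```

Call:
drive_tool(plan=[{"x": -0.1,"y": 0.1,"z": -1,"wx": 0,"wy": 0.08,"wz": 0},{"x": -0.1,"y": 0.1,"z": -1,"wx": 0,"wy": 0.08,"wz": 0},{"x": -0.1,"y": 0.1,"z": -1,"wx": 0,"wy": 0.08,"wz": 0},{"x": -0.1,"y": 0.1,"z": -1,"wx": 0,"wy": 0.08,"wz": 0},{"x": -0.1,"y": 0.1,"z": -1,"wx": 0,"wy": 0.08,"wz": 0},{"x": -0.1,"y": 0.1,"z": -1,"wx": 0,"wy": 0.08,"wz": 0},{"x": -0.1,"y": 0.1,"z": -1,"wx": 0,"wy": 0.08,"wz": 0}])

```text
time: 3.55
eef_pos: [486.1, 231.3, 238.3]
tool_rot: [-0.056, -2.192, 2.196]
wrist_force: [0.2, -0.3, 0.8]
finger_gap: 85.1
```

Run:
```python
from h import *
import pickle
c=manip.read_camera("wrist");save(c,"w2");pickle.dump(c,open("w2.pkl","wb"))
P=cloud(c);r=P.reshape(-1,3)
t=r[(r[:,2]>100)&(r[:,2]<120)&(abs(r[:,0]-527)<70)&(abs(r[:,1]-280)<25)];print(len(t),rect(t),np.median(t,0))
t=r[(r[:,2]>62)&(r[:,2]<80)&(abs(r[:,0]-527)<70)&(abs(r[:,1]-180)<25)];print(len(t),rect(t),np.median(t,0))
cmd((515,280,78),-93.3)
```

```text
1037 (array([527.3, 279.2]), array([ 8.5, 79.5]), 87.0) [529.99167308 278.28004846 109.68651869]
759 (array([521.4, 179.5]), array([ 8.3, 79.6]), 87.0) [524.13729415 179.89262138  69.80987666]
t 3.6 p [486.4 230.3 238.6] jawyaw -93.12 tilt [ 6.0e-04 -1.0e+00  1.6e-03] shift [-0.1296  0.8027 -0.2571] turn [-0.001   0.002   0.0004] dist 170.55402110861 F [-0.4  0.3 -0.4] gap 84.8 j [ 0.34 -0.13  1.89 -0.    1.38  1.97]
```

View pics/w2.png

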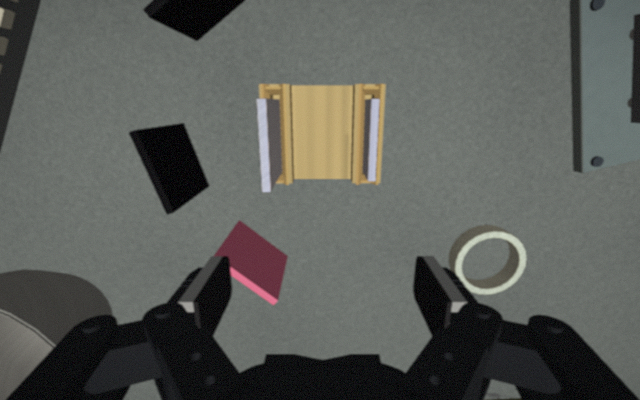

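Run:
```python
from h import *
import pickle
c=pickle.load(open("w2.pkl","rb"));P=cloud(c)
for n,b in [("pink",(205,215,295,310)),("blk",(125,115,215,215))]:
    s=P[b[1]:b[3],b[0]:b[2]].reshape(-1,3);s=s[(s[:,2]>8)&(s[:,2]<130)];print(n,np.round(s.min(0)),np.round(s.max(0)))
cmd((512.3,280.2,150),-93.0);cmd((512.3,280.2,78),-93.0)
```

```text
pink [364. 284.   8.] [423. 346. 102.]
blk [468. 372.   8.] [547. 397. 102.]
t 3.6 p [486.4 230.3 238.6] jawyaw -93.12 tilt [ 6.0e-04 -1.0e+00  1.6e-03] shift [-0.1159  0.4427 -0.2568] turn [-0.001  -0.0013  0.0004] dist 104.94699154226133 F [-0.4  0.3 -0.4] gap 84.8 j [ 0.34 -0.13  1.89 -0.    1.38  1.97]
t 3.6 p [486.4 230.3 238.6] jawyaw -93.12 tilt [ 6.0e-04 -1.0e+00  1.6e-03] shift [-0.1161  0.8027 -0.2573] turn [-0.001  -0.0013  0.0004] dist 170.18095099750835 F [-0.4  0.3 -0.4] gap 84.8 j [ 0.34 -0.13  1.89 -0.    1.38  1.97]
```

Call:
drive_tool(plan=[{"x": -0.116,"y": 0.44,"z": -0.257,"wx": 0,"wy": -0.001,"wz": 0},{"x": -0.116,"y": 0.44,"z": -0.257,"wx": 0,"wy": -0.001,"wz": 0},{"x": -0.116,"y": 0.44,"z": -0.257,"wx": 0,"wy": -0.001,"wz": 0},{"x": -0.116,"y": 0.44,"z": -0.257,"wx": 0,"wy": -0.001,"wz": 0},{"x": -0.116,"y": 0.44,"z": -0.257,"wx": 0,"wy": -0.001,"wz": 0},{"x": -0.116,"y": 0.62,"z": -0.257,"wx": 0,"wy": -0.001,"wz": 0},{"x": -0.116,"y": 0.8,"z": -0.257,"wx": 0,"wy": -0.001,"wz": 0},{"x": -0.116,"y": 0.8,"z": -0.257,"wx": 0,"wy": -0.001,"wz": 0},{"x": -0.116,"y": 0.8,"z": -0.257,"wx": 0,"wy": -0.001,"wz": 0},{"x": -0.116,"y": 0.8,"z": -0.257,"wx": 0,"wy": -0.001,"wz": 0}], claw=60)

```text
time: 4.43
eef_pos: [514.1, 279.9, 81.8]
tool_rot: [-0.063, -2.196, 2.196]
wrist_force: [0.6, -0.5, 0.6]
finger_gap: 60.2
```

Run:
```python
from h import *
import pickle
cmd((512.3,280.2,78),-93.0)
c=manip.read_camera("wrist");save(c,"w3")
```

```text
t 4.4333 p [514.1 279.9  81.8] jawyaw -93.1 tilt [-3.3e-03 -1.0e+00 -1.0e-04] shift [ 0.0093  0.0188 -0.0011] turn [ 0.0001 -0.0011 -0.0021] dist 4.210591748947463 F [ 0.6 -0.5  0.6] gap 60.2 j [ 0.41  0.12  1.92 -0.    1.1   2.03]
```

View pics/w3.png

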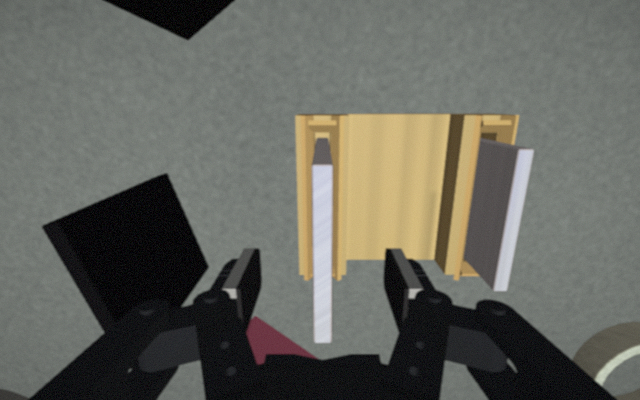

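The panel top edge (322,165–340) runs centred between the fingers, so I'll close.

Call:
drive_tool(plan=[{"x": 0.009,"y": 0.019,"z": -0.001,"wx": 0,"wy": 0,"wz": -0.002},{"x": 0.009,"y": 0.019,"z": -0.001,"wx": 0,"wy": 0,"wz": -0.002},{"x": 0.009,"y": 0.019,"z": -0.001,"wx": 0,"wy": 0,"wz": -0.002},{"x": 0.009,"y": 0.019,"z": -0.001,"wx": 0,"wy": 0,"wz": -0.002},{"x": 0.009,"y": 0.019,"z": -0.001,"wx": 0,"wy": 0,"wz": -0.002},{"x": 0.009,"y": 0.019,"z": -0.001,"wx": 0,"wy": 0,"wz": -0.002},{"x": 0.009,"y": 0.019,"z": -0.001,"wx": 0,"wy": 0,"wz": -0.002},{"x": 0.009,"y": 0.019,"z": -0.001,"wx": 0,"wy": 0,"wz": -0.002}], claw=0, grip_force=60)

```text
time: 5.15
eef_pos: [513.2, 280.8, 79.5]
tool_rot: [-0.061, -2.196, 2.194]
wrist_force: [-2.2, -1.3, 5.7]
finger_gap: 7.1
```

Run:
```python
from h import *
cmd((512.3,280.2,78),-93.0)
c=manip.read_camera("wrist");save(c,"w4")
```

```text
t 5.15 p [513.2 280.8  79.5] jawyaw -93.07 tilt [-0.0023 -1.     -0.0011] shift [0.0046 0.0075 0.0035] turn [ 0.0007 -0.0008 -0.0015] dist 1.8823890608376315 F [-2.2 -1.3  5.7] gap 7.1 j [ 0.41  0.12  1.92 -0.    1.09  2.03]
```

View pics/w4.png

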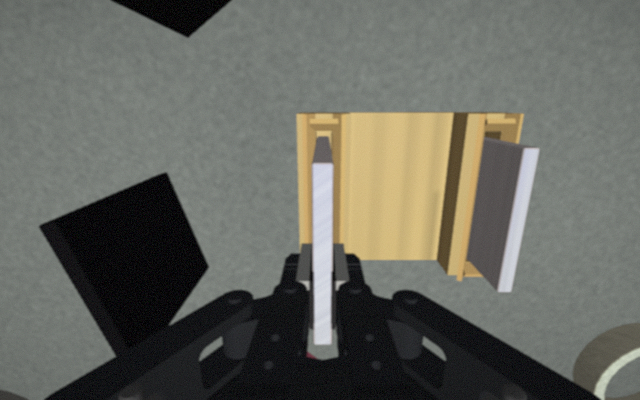

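The panel is gripped. Next I'll lift straight up.

Call:
drive_tool(plan=[{"x": 0,"y": -0.1,"z": 0,"wx": 0,"wy": 0,"wz": 0},{"x": 0,"y": -0.2,"z": 0,"wx": 0,"wy": 0,"wz": 0},{"x": 0,"y": -0.35,"z": 0,"wx": 0,"wy": 0,"wz": 0},{"x": 0,"y": -0.5,"z": 0,"wx": 0,"wy": 0,"wz": 0},{"x": 0,"y": -0.65,"z": 0,"wx": 0,"wy": 0,"wz": 0},{"x": 0,"y": -0.8,"z": 0,"wx": 0,"wy": 0,"wz": 0},{"x": 0,"y": -0.9,"z": 0,"wx": 0,"wy": 0,"wz": 0},{"x": 0,"y": -0.9,"z": 0,"wx": 0,"wy": 0,"wz": 0},{"x": 0,"y": -0.9,"z": 0,"wx": 0,"wy": 0,"wz": 0}])

```text
time: 5.95
eef_pos: [512.9, 280.8, 259.4]
tool_rot: [-0.062, -2.197, 2.194]
wrist_force: [-0.2, -0.4, -1.8]
finger_gap: 7.3
```

Run:
```python
from h import *
cmd((569,-108.5,255),-78.6)
```

```text
t 5.95 p [512.9 280.8 259.4] jawyaw -93.07 tilt [-0.0029 -1.     -0.0016] shift [-0.3842  0.02    1.9287] turn [ 0.0008 -0.1608 -0.002 ] dist 393.3386018479629 F [-0.2 -0.4 -1.8] gap 7.3 j [ 0.41 -0.04  1.77  0.    1.41  2.03]
```

Call:
drive_tool(plan=[{"x": -0.2,"y": 0.01,"z": 0.97,"wx": 0,"wy": -0.08,"wz": 0},{"x": -0.2,"y": 0.01,"z": 0.97,"wx": 0,"wy": -0.08,"wz": 0},{"x": -0.2,"y": 0.01,"z": 0.97,"wx": 0,"wy": -0.08,"wz": 0},{"x": -0.2,"y": 0.01,"z": 0.97,"wx": 0,"wy": -0.08,"wz": 0},{"x": -0.2,"y": 0.01,"z": 0.97,"wx": 0,"wy": -0.08,"wz": 0},{"x": -0.2,"y": 0.01,"z": 0.97,"wx": 0,"wy": -0.08,"wz": 0}])

```text
time: 6.45
eef_pos: [541.5, 79.6, 252.9]
tool_rot: [-0.076, 2.187, -2.191]
wrist_force: [-0.2, -0.1, -2.3]
finger_gap: 7.2
```

Run:
```python
from h import *
cmd((569.7,-109.5,250),-78.6)
```

```text
t 6.45 p [541.5  79.6 252.9] jawyaw -86.21 tilt [ 0.003  -1.      0.0015] shift [-0.0783  0.0156  0.9525] turn [-0.0008 -0.0845  0.002 ] dist 191.1779473304592 F [-0.2 -0.1 -2.3] gap 7.2 j [ 0.05 -0.11  1.85 -0.    1.41  1.55]
```

Call:
drive_tool(plan=[{"x": -0.078,"y": 0.015,"z": 0.952,"wx": -0.001,"wy": -0.085,"wz": 0.002},{"x": -0.078,"y": 0.015,"z": 0.952,"wx": -0.001,"wy": -0.085,"wz": 0.002},{"x": -0.078,"y": 0.015,"z": 0.952,"wx": -0.001,"wy": -0.085,"wz": 0.002},{"x": -0.078,"y": 0.015,"z": 0.952,"wx": -0.001,"wy": -0.085,"wz": 0.002},{"x": -0.078,"y": 0.015,"z": 0.952,"wx": -0.001,"wy": -0.085,"wz": 0.002},{"x": -0.078,"y": 0.015,"z": 0.952,"wx": -0.001,"wy": -0.085,"wz": 0.002},{"x": -0.078,"y": 0.015,"z": 0.952,"wx": -0.001,"wy": -0.085,"wz": 0.002},{"x": -0.078,"y": 0.015,"z": 0.952,"wx": -0.001,"wy": -0.085,"wz": 0.002}])

```text
time: 7.12
eef_pos: [568.5, -108.7, 247.2]
tool_rot: [-0.216, 2.121, -2.116]
wrist_force: [-1.1, 0.4, -1.3]
finger_gap: 7.0
```

Run:
```python
from h import *
import pickle
cmd((569.7,-109.5,170),-78.6)
for n in ["wrist","scene","top"]:
    c=manip.read_camera(n);save(c,n+"5");pickle.dump(c,open(n+"5.pkl","wb"))
```

```text
t 7.1167 p [ 568.5 -108.7  247.2] jawyaw -78.57 tilt [ 0.0039 -1.     -0.003 ] shift [-0.0064  0.3859  0.0062] turn [0.0019 0.0003 0.0025] dist 77.21031656648573 F [-1.1  0.4 -1.3] gap 7.0 j [-0.28 -0.04  1.79  0.    1.39  1.09]
```

View pics/wrist5.png

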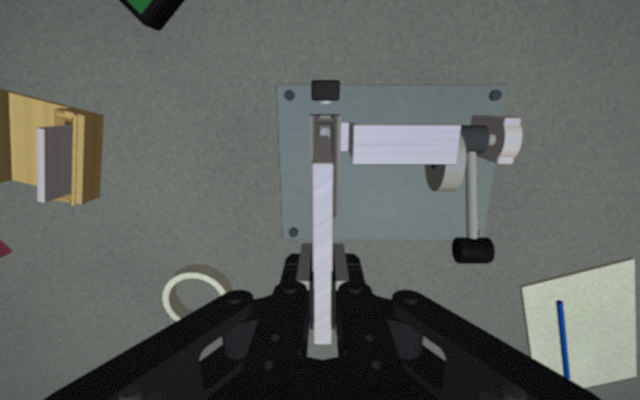

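View pics/scene5.png

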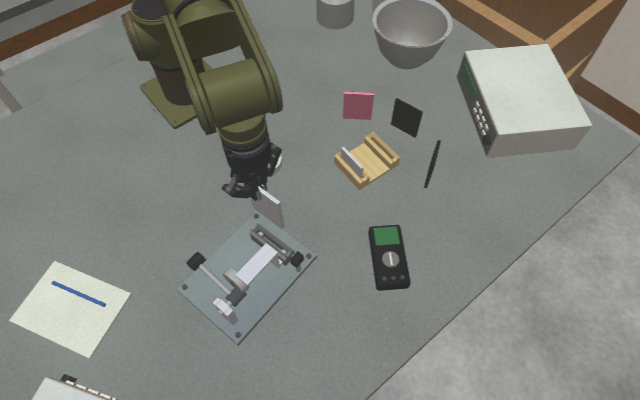

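Run:
```python
from h import *
import pickle
a=np.radians(11.4);Rf=np.array([[np.cos(a),-np.sin(a)],[np.sin(a),np.cos(a)]])
for n,o in [("wrist",None),("scene",None),("top",None)]:
    c=pickle.load(open(n+"5.pkl","rb"));P=cloud(c).reshape(-1,3)
    q=P[(P[:,2]>12)&(P[:,2]<20)&(abs(P[:,0]-584)<150)&(abs(P[:,1]+182)<170)]
    r=rect(q);o=np.array(r[0]);
    F=P.copy();F[:,:2]=(P[:,:2]-np.array([583.8,-183.2]))@Rf
    print(n,"plate",r,"in F",(o-np.array([583.8,-183.2]))@Rf)
    pan=F[(F[:,2]>155)&(F[:,2]<300)&(abs(F[:,0]-15)<60)&(abs(F[:,1]-75)<8)]
    print(" panel z range",np.percentile(pan[:,2],[0,1,99,100]),"x",np.percentile(pan[:,0],[1,99]))
    for lo in range(160,290,20):
        m=pan[(pan[:,2]>lo)&(pan[:,2]<lo+20)]
        if len(m)>5: print("  z",lo,len(m),"x",np.round(np.percentile(m[:,0],[1,99]),1),"y",np.round(np.percentile(m[:,1],[1,50,99]),1))
    w=F[(F[:,2]>60)&(F[:,2]<74)&(abs(F[:,0]-15)<75)&(abs(F[:,1]-75)<25)]
    print(" walls",rect(w),np.round(w[:,:2].min(0)),np.round(w[:,:2].max(0)))
    for x0 in (-40,-20,0,20,40,60):
        m=w[(w[:,2]>66)&(abs(w[:,0]-x0)<10)]
        print("   ",x0,np.round(np.sort(m[:,1])[::max(1,len(m)//12)],0))
```

```text
wrist plate (array([ 583.1, -184.3]), array([189. , 260.2]), 11.4) in F [-0.9036129  -0.93993815]
 panel z range [177.86474276 204.07799854 298.22841971 299.92583378] x [-23.44455537  54.383747  ]
  z 160 10 x [54.  54.2] y [73.8 76.6 79.5]
  z 180 38 x [53.4 54.3] y [72.8 76.6 80.4]
  z 200 55 x [53.5 54.4] y [72.7 76.3 80.2]
  z 220 82 x [53.4 54.4] y [72.6 76.5 80.3]
  z 240 239 x [ 9.7 54.5] y [67.2 74.6 82.9]
  z 260 4134 x [-24.1  54.4] y [67.8 76.3 82.2]
  z 280 1386 x [-11.6  12.2] y [67.1 72.  82.9]
 walls (array([ 9.3, 74.1]), array([ 32. , 105.6]), 90.0) [-44.  58.] [62. 90.]
    -40 [62. 62. 62. 62. 63. 63. 64. 64. 64. 65. 65. 65. 65.]
    -20 [62. 63. 63. 63. 63. 64. 64. 64. 64. 64. 65. 65. 65. 65.]
    0 [62. 62. 62. 63. 63. 63. 64. 64. 64. 65. 65. 65.]
    20 [62. 62. 62. 63. 63. 64. 64. 64. 65. 65. 66. 66. 85. 87.]
    40 [62. 62. 63. 64. 65. 66. 66. 80. 83. 84. 85. 86. 87.]
    60 [58. 64. 65. 66. 67. 70. 73. 76. 79. 81. 83. 84. 86.]
scene plate (array([ 584.6, -182.2]), array([191.1, 260.3]), 11.4) in F [0.98187428 0.8221453 ]
 panel z range [178.60870679 181.652908
[... 903 characters left out ...]
[178.71908852 181.03943302 278.75295972 280.69754706] x [21.2354039  54.29682764]
  z 180 29 x [21.2 54.1] y [81.4 81.9 82.6]
  z 200 28 x [21.2 53. ] y [81.3 81.9 82.5]
  z 220 31 x [23.1 54.2] y [81.5 81.9 82.2]
  z 240 23 x [31.9 53.4] y [81.4 81.7 82.1]
  z 260 21 x [41.6 54.1] y [78.2 81.5 82.1]
 walls (array([21.1, 76.5]), array([ 32.3, 127.7]), 87.6) [-43.  59.] [86. 92.]
    -40 [81. 82. 82. 83. 84. 86. 86. 86. 86. 87. 88.]
    -20 [71. 82. 83. 83. 84. 84. 84. 85. 85. 85. 86. 86. 86. 87. 87. 87. 88. 88.]
    0 [67.]
    20 [64. 67.]
    40 [63. 64. 65. 65. 66. 66. 67. 67. 69. 82. 84. 84. 85. 86. 87. 87. 90.]
    60 [63. 64. 65. 67. 68. 68. 70. 73. 75. 76. 79. 81. 82. 84. 85. 86. 87.]
```

Run:
```python
from h import *
cmd((568.9,-110.7,150),-78.6)
```

```text
t 7.2667 p [ 569.3 -107.9  249.1] jawyaw -78.45 tilt [ 0.0012 -1.     -0.0012] shift [0.0039 0.4956 0.0139] turn [0.0007 0.0017 0.0008] dist 99.16219982491046 F [ 0.4  0.3 -1.7] gap 7.0 j [-0.28 -0.04  1.79  0.    1.39  1.09]
```

Call:
drive_tool(plan=[{"x": 0.003,"y": 0.17,"z": 0.013,"wx": 0,"wy": 0.002,"wz": 0},{"x": 0.003,"y": 0.34,"z": 0.013,"wx": 0,"wy": 0.002,"wz": 0},{"x": 0.003,"y": 0.495,"z": 0.013,"wx": 0,"wy": 0.002,"wz": 0},{"x": 0.003,"y": 0.495,"z": 0.013,"wx": 0,"wy": 0.002,"wz": 0},{"x": 0.003,"y": 0.495,"z": 0.013,"wx": 0,"wy": 0.002,"wz": 0},{"x": 0.003,"y": 0.495,"z": 0.013,"wx": 0,"wy": 0.002,"wz": 0},{"x": 0.003,"y": 0.495,"z": 0.013,"wx": 0,"wy": 0.002,"wz": 0}])

```text
time: 7.85
eef_pos: [571.0, -110.6, 153.5]
tool_rot: [-0.207, 2.114, -2.116]
wrist_force: [-0.4, -0.0, -1.5]
finger_gap: 6.8
```

Run:
```python
from h import *
import pickle
cmd((569.2,-110.5,112),-78.6)
for n in ["scene","wrist"]:
    c=manip.read_camera(n);save(c,n+"6");pickle.dump(c,open(n+"6.pkl","wb"))
a=np.radians(11.4);Rf=np.array([[np.cos(a),-np.sin(a)],[np.sin(a),np.cos(a)]])
for n in ["scene","wrist"]:
    c=pickle.load(open(n+"6.pkl","rb"));P=cloud(c).reshape(-1,3)
    F=P.copy();F[:,:2]=(P[:,:2]-np.array([583.8,-183.2]))@Rf
    for lo in range(76,140,12):
        m=F[(F[:,2]>lo)&(F[:,2]<lo+12)&(abs(F[:,0]-15)<60)&(abs(F[:,1]-75)<8)]
        if len(m)>5: print(n,"  z",lo,len(m),"x",np.round(np.percentile(m[:,0],[1,99]),1),"y",np.round(np.percentile(m[:,1],[1,50,99]),1))
    im=c["image"][:,:,::-1]
    b=im[190:310,170:330] if n=="scene" else im[60:260,240:500]
    cv2.imwrite(f"pics/{n}6z.png",cv2.resize(b,None,fx=3 if n=="wrist" else 5,fy=3 if n=="wrist" else 4.8,interpolation=2))
cmd((569.2,-110.5,112),-78.6)
```

```text
t 7.85 p [ 571.  -110.6  153.5] jawyaw -78.59 tilt [-0.0036 -1.      0.0013] shift [ 0.0094  0.2076 -0.0027] turn [-0.0008  0.0001 -0.0023] dist 41.55742359719106 F [-0.4 -0.  -1.5] gap 6.8 j [-0.28  0.03  1.88  0.    1.22  1.09]
scene   z 76 11 x [-19.   72.1] y [71.2 72.1 76.8]
scene   z 88 58 x [-18.9  58. ] y [70.3 71.5 78. ]
scene   z 100 66 x [-20.8  58.4] y [70.4 71.6 79.3]
scene   z 112 61 x [-19.4  57.7] y [70.2 71.5 78.2]
scene   z 124 57 x [-7.9 58.3] y [70.6 71.6 78.9]
scene   z 136 44 x [ 7.2 58. ] y [70.7 71.8 77.6]
wrist   z 76 63 x [56.6 74.8] y [68.8 74.1 80.1]
wrist   z 88 25 x [55.8 56.7] y [69.9 73.5 77.4]
wrist   z 100 27 x [55.6 56.6] y [70.  73.6 77.6]
wrist   z 112 40 x [55.6 56.6] y [70.  73.6 77.6]
wrist   z 124 40 x [55.7 56.5] y [70.2 73.9 77.6]
wrist   z 136 53 x [55.6 56.4] y [70.1 73.7 77.6]
t 7.95 p [ 570.7 -110.8  153.2] jawyaw -78.62 tilt [-0.0031 -1.      0.0011] shift [ 0.0078  0.2058 -0.0032] turn [-0.0007 -0.0002 -0.002 ] dist 41.19162197177016 F [ 0.7 -0.4 -2.1] gap 6.8 j [-0.28  0.03  1.88  0.    1.22  1.09]
```

View pics/wrist6z.png

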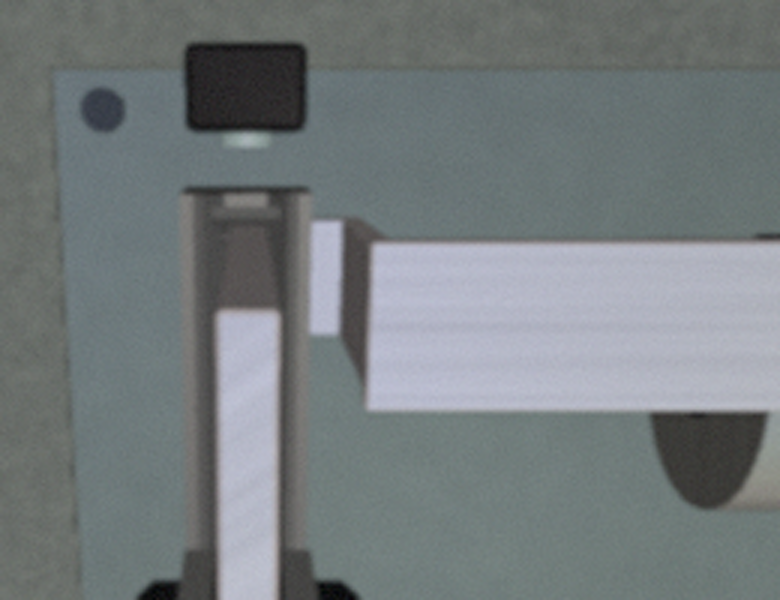

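View pics/scene6z.png

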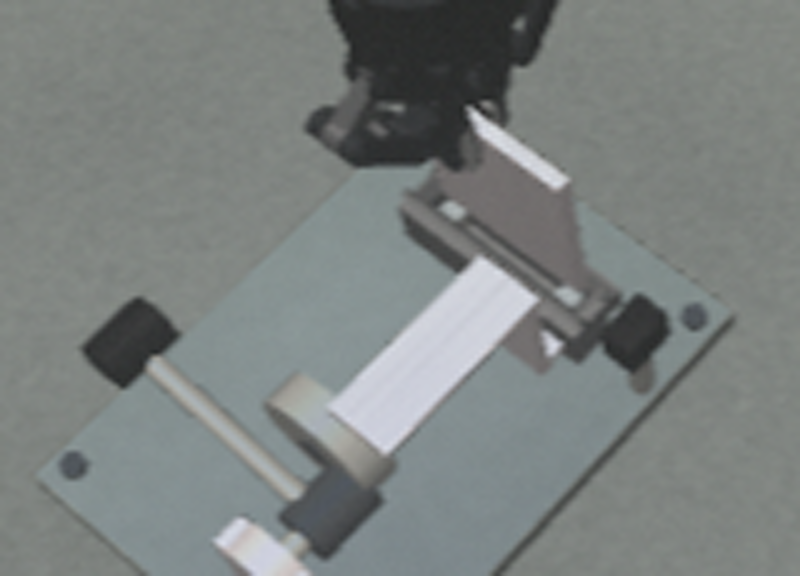

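Run:
```python
from h import *
cmd((568.4,-110.6,125),-78.6)
```

```text
t 7.95 p [ 570.7 -110.8  153.2] jawyaw -78.62 tilt [-0.0031 -1.      0.0011] shift [ 0.0116  0.1408 -0.0034] turn [-0.0007 -0.0002 -0.002 ] dist 28.25855512837102 F [ 0.7 -0.4 -2.1] gap 6.8 j [-0.28  0.03  1.88  0.    1.22  1.09]
```

Call:
drive_tool(plan=[{"x": 0.012,"y": 0.0,"z": -0.003,"wx": -0.001,"wy": 0,"wz": -0.002},{"x": 0.012,"y": 0.02,"z": -0.003,"wx": -0.001,"wy": 0,"wz": -0.002},{"x": 0.012,"y": 0.05,"z": -0.003,"wx": -0.001,"wy": 0,"wz": -0.002},{"x": 0.012,"y": 0.08,"z": -0.003,"wx": -0.001,"wy": 0,"wz": -0.002},{"x": 0.012,"y": 0.11,"z": -0.003,"wx": -0.001,"wy": 0,"wz": -0.002},{"x": 0.012,"y": 0.14,"z": -0.003,"wx": -0.001,"wy": 0,"wz": -0.002},{"x": 0.012,"y": 0.14,"z": -0.003,"wx": -0.001,"wy": 0,"wz": -0.002},{"x": 0.012,"y": 0.14,"z": -0.003,"wx": -0.001,"wy": 0,"wz": -0.002}])

```text
time: 8.62
eef_pos: [567.2, -110.7, 123.8]
tool_rot: [-0.214, 2.119, -2.117]
wrist_force: [-2.7, -0.6, -1.5]
finger_gap: 6.8
```

Run:
```python
from h import *
cmd((568.4,-110.6,110),-78.6)
c=manip.read_camera("wrist");save(c,"w7");b=c["image"][:,:,::-1][60:260,240:500];cv2.imwrite("pics/w7z.png",cv2.resize(b,None,fx=3,fy=3))
```

```text
t 8.6167 p [ 567.2 -110.7  123.8] jawyaw -78.62 tilt [ 0.0029 -1.     -0.0013] shift [-0.006   0.0688  0.0007] turn [ 0.0008 -0.0002  0.0019] dist 13.818113886388364 F [-2.7 -0.6 -1.5] gap 6.8 j [-0.29  0.06  1.91 -0.    1.18  1.09]
```

View pics/w7z.png

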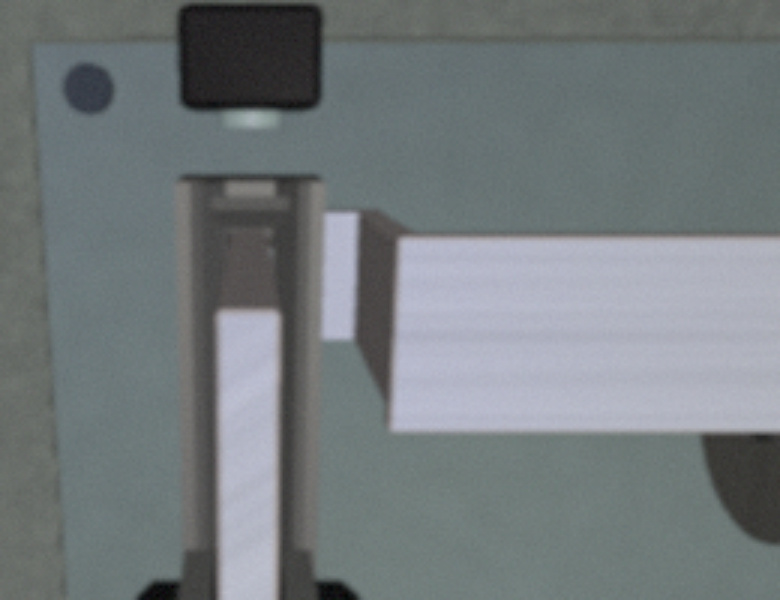

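The panel is in the mouth and aligned, so I'll lower it further.

Call:
drive_tool(plan=[{"x": -0.005,"y": 0.015,"z": 0,"wx": 0,"wy": 0,"wz": 0.001},{"x": -0.005,"y": 0.03,"z": 0,"wx": 0,"wy": 0,"wz": 0.001},{"x": -0.005,"y": 0.045,"z": 0,"wx": 0,"wy": 0,"wz": 0.001},{"x": -0.005,"y": 0.06,"z": 0,"wx": 0,"wy": 0,"wz": 0.001},{"x": -0.005,"y": 0.06,"z": 0,"wx": 0,"wy": 0,"wz": 0.001}])

```text
time: 9.08
eef_pos: [567.3, -110.4, 110.7]
tool_rot: [-0.215, 2.12, -2.117]
wrist_force: [-3.6, -1.3, -1.3]
finger_gap: 7.0
```

Run:
```python
from h import *
cmd((568.4,-110.6,107),-78.6)
```

```text
t 9.0833 p [ 567.3 -110.4  110.7] jawyaw -78.62 tilt [ 0.0036 -1.     -0.002 ] shift [-0.0053  0.0186  0.0018] turn [ 0.0013 -0.0002  0.0023] dist 3.8910031841251227 F [-3.6 -1.3 -1.3] gap 7.0 j [-0.29  0.07  1.91  0.    1.16  1.09]
```

Call:
drive_tool(plan=[{"x": -0.001,"y": 0.01,"z": 0,"wx": 0,"wy": 0,"wz": 0.001},{"x": -0.001,"y": 0.02,"z": 0,"wx": 0,"wy": 0,"wz": 0.001},{"x": -0.001,"y": 0.025,"z": 0,"wx": 0,"wy": 0,"wz": 0.001},{"x": -0.001,"y": 0.025,"z": 0,"wx": 0,"wy": 0,"wz": 0.001}])

```text
time: 9.42
eef_pos: [567.3, -110.6, 107.2]
tool_rot: [-0.215, 2.12, -2.117]
wrist_force: [-9.5, -0.9, 7.3]
finger_gap: 6.8
```

Run:
```python
from h import *
cmd((568.4,-110.6,105),-78.6)
import pickle
for n in ["scene","wrist"]:
    c=manip.read_camera(n);save(c,n+"8");pickle.dump(c,open(n+"8.pkl","wb"))
b=cv2.imread("pics/scene8.png")[190:310,170:330];cv2.imwrite("pics/s8z.png",cv2.resize(b,None,fx=5,fy=4.8,interpolation=2))
```

```text
t 9.4167 p [ 567.3 -110.6  107.2] jawyaw -78.61 tilt [ 0.0031 -1.     -0.002 ] shift [-0.0053  0.0109  0.0011] turn [ 0.0013 -0.0001  0.002 ] dist 2.43177983757103 F [-9.5 -0.9  7.3] gap 6.8 j [-0.29  0.08  1.92  0.    1.15  1.09]
```

View pics/s8z.png

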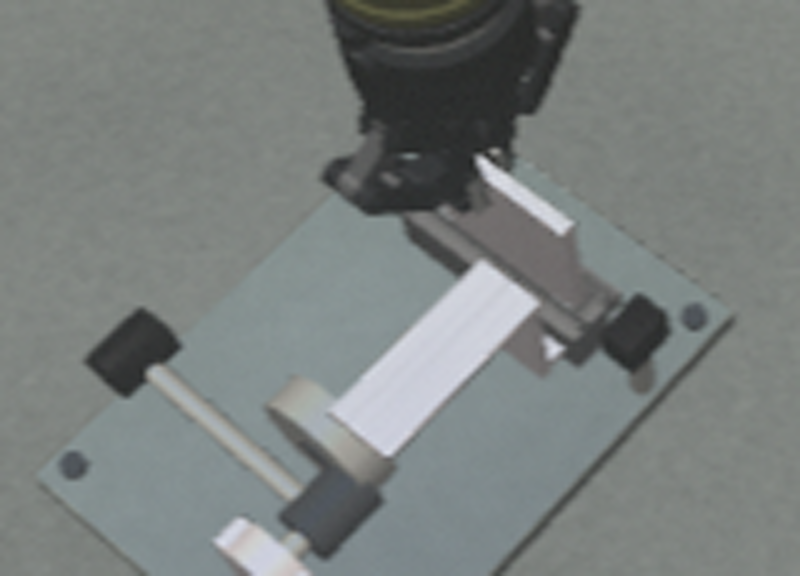

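View pics/wrist8.png

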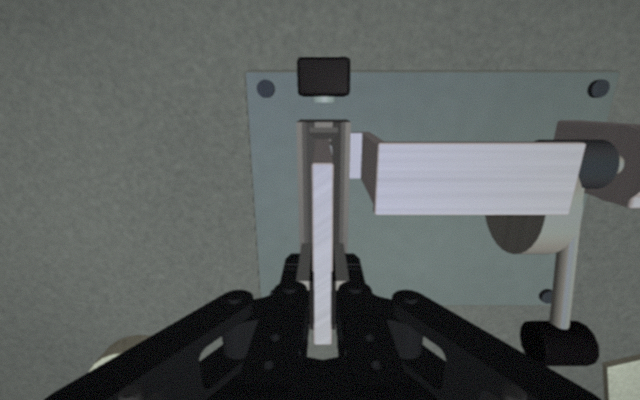

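Run:
```python
from h import *
import pickle
a=np.radians(11.4);Rf=np.array([[np.cos(a),-np.sin(a)],[np.sin(a),np.cos(a)]])
for n,c0 in [("scene",(584.6,-182.2)),("wrist",(583.1,-184.3))]:
    c=pickle.load(open(n+"8.pkl","rb"));P=cloud(c).reshape(-1,3)
    F=P.copy();F[:,:2]=(P[:,:2]-np.array(c0))@Rf
    m=F[(F[:,2]>120)&(F[:,2]<160)&(F[:,0]>33)&(F[:,0]<75)&(abs(F[:,1]-75)<8)]
    print(n,"top z",np.percentile(m[:,2],[50,90,97]),"far x",np.percentile(m[:,0],97),"y",np.percentile(m[:,1],[2,98]))
    for lo in (75,90,105,120):
        q=F[(F[:,2]>lo)&(F[:,2]<lo+15)&(F[:,0]>33)&(F[:,0]<75)&(abs(F[:,1]-75)<8)]
        if len(q)>3: print(lo,len(q),np.round(np.percentile(q[:,0],[50,97]),1),np.round(np.percentile(q[:,1],[3,97]),1))
    w=F[(F[:,2]>60)&(F[:,2]<80)&(F[:,0]>0)&(F[:,0]<40)&(abs(F[:,1]-88)<2.5)];print("wallz",np.percentile(w[:,2],[10,50,90]) if len(w) else 0)
    w=F[(F[:,2]>60)&(F[:,2]<80)&(F[:,0]>30)&(F[:,0]<65)&(abs(F[:,1]-75)<12)];print("wall far end",np.percentile(w[:,0],[50,90,99]),np.percentile(w[:,2],[50,90,97]))
    k=F[(F[:,2]>85)&(F[:,2]<130)&(F[:,0]<-30)&(F[:,0]>-95)&(abs(F[:,1]+70)<25)]
    print("knob",np.round(np.percentile(k,[2,50,98],axis=0),1))
```

```text
scene top z [136.18346367 139.69885101 140.2552421 ] far x 53.30763728162745 y [71.02394199 79.03186217]
75 27 [47.9 74.8] [71. 77.]
90 28 [47.2 53.2] [70.8 78.5]
105 25 [46.6 53.7] [70.7 76.7]
120 29 [48.  53.7] [71. 79.]
wallz 0
wall far end [52.25497386 61.73513503 63.04816912] [66.58777182 72.77581977 75.41625199]
knob [[-76.9 -85.9  86.4]
 [-60.5 -70.9  98.1]
 [-32.2 -55.3 103.6]]
wrist top z [137.2769966  138.098208   138.52636468] far x 53.68557721062816 y [71.9022455  79.67511314]
75 99 [53.5 74.8] [69.9 80.1]
90 67 [53.5 53.6] [72.2 79.4]
105 93 [53.5 53.7] [72.2 79.4]
120 129 [53.6 53.8] [72.2 79.4]
wallz [60.18730433 66.19288997 67.25708696]
wall far end [52.21131718 60.57155997 63.13217098] [65.76838954 67.48707518 68.49631903]
knob [[-75.6 -83.8  85.6]
 [-59.6 -66.4  95.6]
 [-33.2 -53.2 102. ]]
```

The panel is down on the floor: top at about 138 mm, walls at 67 mm, and the carriage pushed to its lowest. I'll open the fingers partly, because the white bar (113 mm high) is near.

Call:
drive_tool(plan=[{"x": 0,"y": 0,"z": 0,"wx": 0,"wy": 0,"wz": 0},{"x": 0,"y": 0,"z": 0,"wx": 0,"wy": 0,"wz": 0},{"x": 0,"y": 0,"z": 0,"wx": 0,"wy": 0,"wz": 0},{"x": 0,"y": 0,"z": 0,"wx": 0,"wy": 0,"wz": 0},{"x": 0,"y": 0,"z": 0,"wx": 0,"wy": 0,"wz": 0}], claw=24)

```text
time: 9.93
eef_pos: [567.7, -110.5, 107.2]
tool_rot: [-0.214, 2.12, -2.116]
wrist_force: [0.6, -0.4, -0.7]
finger_gap: 24.1
```

Run:
```python
from h import *
cmd((568.4,-110.6,240),-78.6)
c=manip.read_camera("wrist");save(c,"w9")
```

```text
t 9.9333 p [ 567.7 -110.5  107.2] jawyaw -78.61 tilt [ 0.0022 -1.     -0.0018] shift [-2.000e-03 -6.641e-01 -1.000e-04] turn [ 0.0012 -0.0001  0.0014] dist 132.82772402100292 F [ 0.6 -0.4 -0.7] gap 24.1 j [-0.29  0.08  1.92  0.    1.15  1.09]
```

View pics/w9.png

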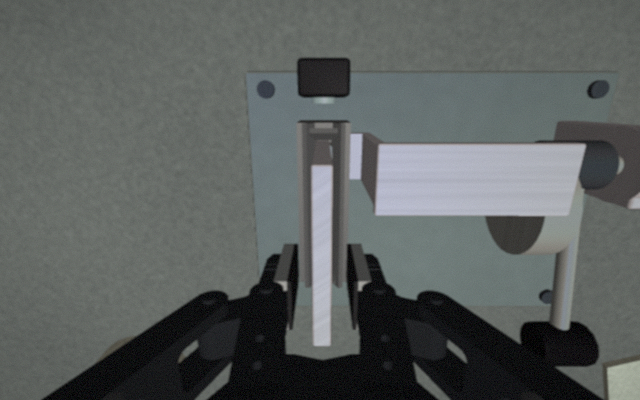

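Call:
drive_tool(plan=[{"x": -0.001,"y": -0.08,"z": 0,"wx": 0,"wy": 0,"wz": 0},{"x": -0.002,"y": -0.2,"z": 0,"wx": 0,"wy": 0,"wz": 0},{"x": -0.002,"y": -0.35,"z": 0,"wx": 0,"wy": 0,"wz": 0},{"x": -0.002,"y": -0.52,"z": 0,"wx": 0,"wy": 0,"wz": 0},{"x": -0.002,"y": -0.68,"z": 0,"wx": 0,"wy": 0,"wz": 0},{"x": -0.002,"y": -0.7,"z": 0,"wx": 0,"wy": 0,"wz": 0},{"x": -0.002,"y": -0.7,"z": 0,"wx": 0,"wy": 0,"wz": 0}])

```text
time: 10.57
eef_pos: [570.1, -111.1, 250.9]
tool_rot: [-0.207, 2.114, -2.116]
wrist_force: [0.0, -0.5, 0.3]
finger_gap: 24.1
```

Run:
```python
from h import *
cmd((520,-200,200),-78.6)
```

```text
t 10.5667 p [ 570.1 -111.1  250.9] jawyaw -78.6 tilt [-0.0038 -1.      0.0012] shift [0.3344 0.2538 0.3861] turn [-0.0008  0.     -0.0024] dist 114.08362431301144 F [ 0.  -0.5  0.3] gap 24.1 j [-0.29 -0.04  1.79  0.    1.39  1.09]
```

Call:
drive_tool(plan=[{"x": 0.59,"y": 0.15,"z": 0.66,"wx": 0,"wy": 0,"wz": -0.002},{"x": 0.59,"y": 0.15,"z": 0.66,"wx": 0,"wy": 0,"wz": -0.002},{"x": 0.59,"y": 0.15,"z": 0.66,"wx": 0,"wy": 0,"wz": -0.002},{"x": 0.59,"y": 0.15,"z": 0.66,"wx": 0,"wy": 0,"wz": -0.002},{"x": 0.59,"y": 0.15,"z": 0.66,"wx": 0,"wy": 0,"wz": -0.002},{"x": 0.59,"y": 0.15,"z": 0.66,"wx": 0,"wy": 0,"wz": -0.002},{"x": 0.59,"y": 0.15,"z": 0.66,"wx": 0,"wy": 0,"wz": -0.002}], claw=66)

```text
time: 11.15
eef_pos: [480.0, -263.6, 218.9]
tool_rot: [-0.211, 2.119, -2.117]
wrist_force: [0.5, 0.1, -0.2]
finger_gap: 66.0
```

Run:
```python
from h import *
import pickle
a=np.radians(11.4);Rf=np.array([[np.cos(a),-np.sin(a)],[np.sin(a),np.cos(a)]])
for n in ["wrist","scene","top"]:
    c=manip.read_camera(n);save(c,n+"10");pickle.dump(c,open(n+"10.pkl","wb"));P=cloud(c).reshape(-1,3)
    q=P[(P[:,2]>12)&(P[:,2]<20)&(abs(P[:,0]-584)<150)&(abs(P[:,1]+182)<170)]
    r=rect(q);print(n,r)
    c0={"wrist":(583.1,-184.3),"scene":(584.6,-182.2),"top":(583.3,-182.5)}[n]
    F=P.copy();F[:,:2]=(P[:,:2]-np.array(c0))@Rf
    m=F[(F[:,2]>120)&(F[:,2]<160)&(F[:,0]>-50)&(F[:,0]<80)&(abs(F[:,1]-75)<14)]
    if len(m): print(" top z",np.percentile(m[:,2],[10,50,90]),"panel",rect(m),"y",np.percentile(m[:,1],[3,97]))
    w=F[(F[:,2]>55)&(F[:,2]<80)&(F[:,0]>0)&(F[:,0]<40)&(abs(abs(F[:,1]-75)-11)<3)];print(" wallz",np.percentile(w[:,2],[10,50,90]) if len(w) else 0)
    k=F[(F[:,2]>84)&(F[:,2]<135)&(F[:,0]<-35)&(F[:,0]>-95)&(abs(F[:,1]+70)<25)]
    print(" knob",rect(k),np.round(np.percentile(k,[2,50,98],axis=0),1))
cmd((530,-264,75),-78.6)
```

```text
wrist (array([ 561.3, -189. ]), array([146.1, 261.1]), 11.9)
 top z [123.2000681  135.78094273 138.15441467] panel (array([-1.5, 75.3]), array([50.8,  9.8]), 0.3) y [71.26516367 78.93145209]
 wallz [58.9209105  61.2271577  67.36189925]
 knob (array([-57.9, -69.9]), array([31.8, 45.5]), 89.7) [[-80.4 -84.6  86.6]
 [-64.  -69.6  98.6]
 [-36.8 -54.8 102.2]]
scene (array([ 584.3, -182.1]), array([192. , 260.5]), 11.4)
 top z [124.44285248 137.72902141 140.3199881 ] panel (array([13.3, 75.1]), array([ 8.5, 80.1]), 89.4) y [71.03397864 78.77802818]
 wallz [64.43765592 66.80502052 69.77034325]
 knob (array([-57.7, -70.4]), array([31.9, 43.8]), 89.8) [[-77.  -86.   85.7]
 [-61.  -71.1  98.3]
 [-37.4 -55.2 104.3]]
top (array([ 583.2, -182.6]), array([189.8, 260.1]), 11.3)
 top z [125.79496326 136.56727037 138.84514299] panel (array([13. , 75.4]), array([ 9. , 79.7]), 89.5) y [71.77020809 79.67087183]
 wallz [57.52407799 64.52328911 67.58733928]
 knob (array([-58.4, -70.5]), array([32.1, 45.8]), 85.5) [[-79.9 -85.3  85.2]
 [-65.3 -68.5  97.7]
 [-37.3 -54.  103.1]]
t 11.3 p [ 481.3 -262.7  220.4] jawyaw -78.51 tilt [-6.e-04 -1.e+00  7.e-04] shift [-0.2369  0.727   0.0546] turn [-0.0004  0.001  -0.0004] dist 153.3191761636028 F [-0.8  0.4  0.1] gap 65.8 j [-0.6  -0.09  1.89 -0.    1.35  0.77]
```

View pics/wrist10.png

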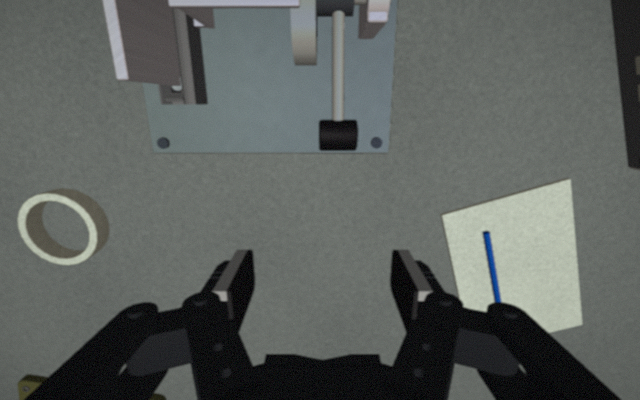

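View pics/scene10.png

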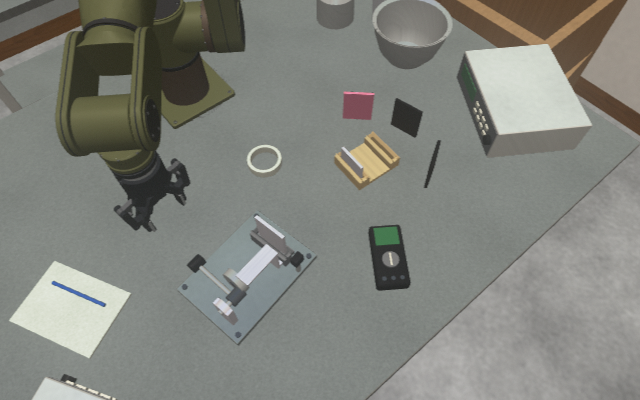

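Run:
```python
from h import *
cmd((535.6,-264.7,69),-78.6)
```

```text
t 11.3 p [ 481.3 -262.7  220.4] jawyaw -78.51 tilt [-6.e-04 -1.e+00  7.e-04] shift [-0.2636  0.757   0.0636] turn [-0.0004  0.001  -0.0004] dist 160.83075905887122 F [-0.8  0.4  0.1] gap 65.8 j [-0.6  -0.09  1.89 -0.    1.35  0.77]
```

Call:
drive_tool(plan=[{"x": -0.13,"y": 0.1,"z": 0.03,"wx": 0,"wy": 0.001,"wz": 0},{"x": -0.264,"y": 0.2,"z": 0.064,"wx": 0,"wy": 0.001,"wz": 0},{"x": -0.264,"y": 0.35,"z": 0.064,"wx": 0,"wy": 0.001,"wz": 0},{"x": -0.264,"y": 0.5,"z": 0.064,"wx": 0,"wy": 0.001,"wz": 0},{"x": -0.264,"y": 0.62,"z": 0.064,"wx": 0,"wy": 0.001,"wz": 0},{"x": -0.264,"y": 0.72,"z": 0.064,"wx": 0,"wy": 0.001,"wz": 0},{"x": -0.264,"y": 0.757,"z": 0.064,"wx": 0,"wy": 0.001,"wz": 0},{"x": -0.264,"y": 0.757,"z": 0.064,"wx": 0,"wy": 0.001,"wz": 0},{"x": -0.264,"y": 0.757,"z": 0.064,"wx": 0,"wy": 0.001,"wz": 0}])

```text
time: 12.05
eef_pos: [536.5, -264.2, 69.6]
tool_rot: [-0.211, 2.115, -2.116]
wrist_force: [-0.6, -0.1, 0.7]
finger_gap: 66.0
```

Run:
```python
from h import *
cmd((535.6,-264.7,69),-78.6)
c=manip.read_camera("wrist");save(c,"w11")
```

```text
t 12.05 p [ 536.5 -264.2   69.6] jawyaw -78.52 tilt [-0.0011 -1.      0.001 ] shift [0.0049 0.0031 0.0015] turn [-0.0006  0.0009 -0.0007] dist 1.1909752005176348 F [-0.6 -0.1  0.7] gap 66.0 j [-0.55  0.16  1.9   0.    1.08  0.82]
```

View pics/w11.png

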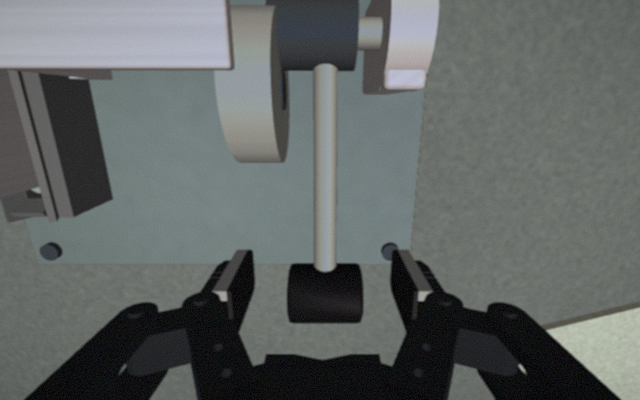

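The knob (325,293) sits centred between the open fingers. I'll pinch it.

Call:
drive_tool(plan=[{"x": 0,"y": 0,"z": 0,"wx": 0,"wy": 0,"wz": 0},{"x": 0,"y": 0,"z": 0,"wx": 0,"wy": 0,"wz": 0},{"x": 0,"y": 0,"z": 0,"wx": 0,"wy": 0,"wz": 0},{"x": 0,"y": 0,"z": 0,"wx": 0,"wy": 0,"wz": 0},{"x": 0,"y": 0,"z": 0,"wx": 0,"wy": 0,"wz": 0},{"x": 0,"y": 0,"z": 0,"wx": 0,"wy": 0,"wz": 0}], claw=0, grip_force=70)

```text
time: 12.6
eef_pos: [538.1, -265.1, 72.9]
tool_rot: [-0.206, 2.111, -2.117]
wrist_force: [-1.0, 2.6, 5.5]
finger_gap: 30.7
```

Run:
```python
from h import *
cmd((641.4,-243.4,160),-78.6)
c=manip.read_camera("wrist");save(c,"w12")
s=manip.state();p0=s["eef_pos"]
# arc table: tool x=-fixture x, tool y=down
th0=0.19
for dq in np.arange(0,1.45,.1):
    t=th0+dq; print(round(dq,1),np.round([110*(np.cos(t)-np.cos(th0))/200, -110*(np.sin(t)-np.sin(th0))/200],3))
```

```text
t 12.6 p [ 538.1 -265.1   72.9] jawyaw -78.57 tilt [-0.0049 -1.      0.0035] shift [-0.5301 -0.4331 -0.0023] turn [-0.0022  0.0004 -0.0031] dist 136.90924233865798 F [-1.   2.6  5.5] gap 30.7 j [-0.55  0.16  1.89  0.    1.08  0.82]
0.0 [ 0. -0.]
0.1 [-0.013 -0.053]
0.2 [-0.031 -0.105]
0.3 [-0.055 -0.155]
0.4 [-0.083 -0.202]
0.5 [-0.116 -0.246]
0.6 [-0.153 -0.287]
0.7 [-0.194 -0.324]
0.8 [-0.238 -0.356]
0.9 [-0.286 -0.384]
1.0 [-0.336 -0.407]
1.1 [-0.388 -0.425]
1.2 [-0.441 -0.437]
1.3 [-0.496 -0.444]
1.4 [-0.551 -0.446]
```

View pics/w12.png

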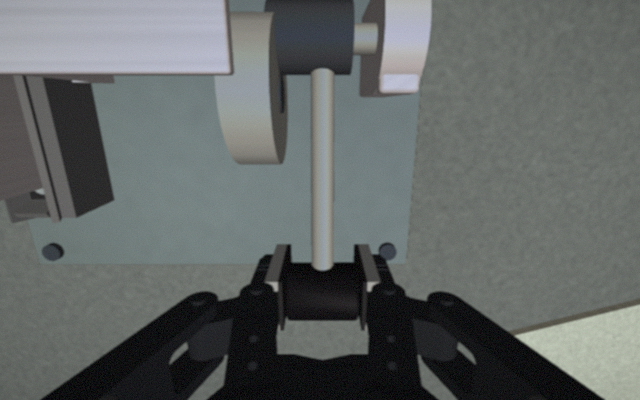

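Pinched at a 30.7 mm opening. I'll swing the first half along the arc.

Call:
drive_tool(plan=[{"x": -0.013,"y": -0.053,"z": 0,"wx": 0,"wy": 0,"wz": 0},{"x": -0.031,"y": -0.105,"z": 0,"wx": 0,"wy": 0,"wz": 0},{"x": -0.055,"y": -0.155,"z": 0,"wx": 0,"wy": 0,"wz": 0},{"x": -0.083,"y": -0.202,"z": 0,"wx": 0,"wy": 0,"wz": 0},{"x": -0.116,"y": -0.246,"z": 0,"wx": 0,"wy": 0,"wz": 0},{"x": -0.153,"y": -0.287,"z": 0,"wx": 0,"wy": 0,"wz": 0},{"x": -0.194,"y": -0.324,"z": 0,"wx": 0,"wy": 0,"wz": 0},{"x": -0.194,"y": -0.324,"z": 0,"wx": 0,"wy": 0,"wz": 0},{"x": -0.194,"y": -0.324,"z": 0,"wx": 0,"wy": 0,"wz": 0}])

```text
time: 13.4
eef_pos: [574.5, -257.6, 135.1]
tool_rot: [-0.21, 2.112, -2.119]
wrist_force: [3.4, -4.3, -9.9]
finger_gap: 30.6
```

Run:
```python
from h import *
cmd((641.4,-243.4,160),-78.6)
c=manip.read_camera("wrist");save(c,"w13")
c=manip.read_camera("scene");save(c,"s13")
```

```text
t 13.4 p [ 574.5 -257.6  135.1] jawyaw -78.55 tilt [-0.0012 -1.      0.0032] shift [-0.3421 -0.1239 -0.0026] turn [-0.002   0.0005 -0.0008] dist 72.7734969432303 F [ 3.4 -4.3 -9.9] gap 30.6 j [-0.51  0.15  1.78 -0.    1.2   0.87]
```

View pics/w13.png

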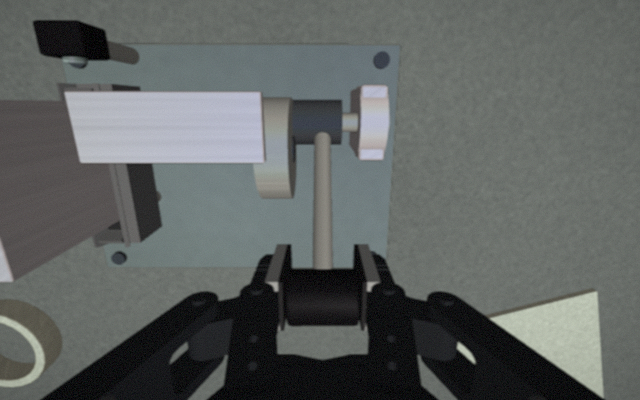

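View pics/s13.png

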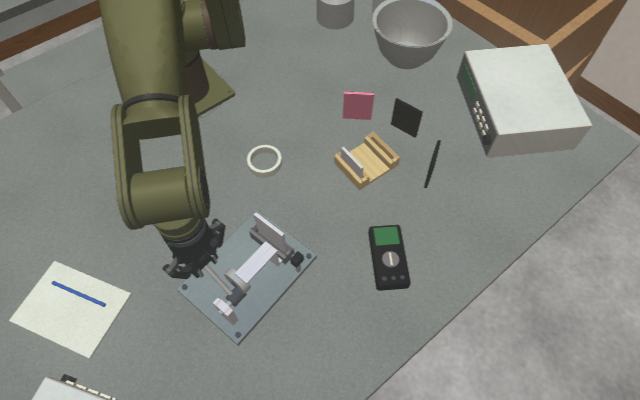

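Call:
drive_tool(plan=[{"x": -0.022,"y": -0.016,"z": 0,"wx": 0,"wy": 0,"wz": 0},{"x": -0.045,"y": -0.032,"z": 0,"wx": 0,"wy": 0,"wz": 0},{"x": -0.093,"y": -0.059,"z": 0,"wx": 0,"wy": 0,"wz": 0},{"x": -0.143,"y": -0.082,"z": 0,"wx": 0,"wy": 0,"wz": 0},{"x": -0.195,"y": -0.1,"z": 0,"wx": 0,"wy": 0,"wz": 0},{"x": -0.249,"y": -0.112,"z": 0,"wx": 0,"wy": 0,"wz": 0},{"x": -0.303,"y": -0.119,"z": 0,"wx": 0,"wy": 0,"wz": 0},{"x": -0.344,"y": -0.12,"z": 0,"wx": 0,"wy": 0,"wz": 0},{"x": -0.344,"y": -0.12,"z": 0,"wx": 0,"wy": 0,"wz": 0},{"x": -0.344,"y": -0.12,"z": 0,"wx": 0,"wy": 0,"wz": 0},{"x": -0.344,"y": -0.12,"z": 0,"wx": 0,"wy": 0,"wz": 0}])

```text
time: 14.42
eef_pos: [638.9, -244.5, 156.9]
tool_rot: [-0.22, 2.116, -2.121]
wrist_force: [-5.0, -3.5, -5.6]
finger_gap: 30.1
```

Run:
```python
from h import *
import pickle
cmd((641.4,-243.4,160),-78.6)
a=np.radians(11.4);Rf=np.array([[np.cos(a),-np.sin(a)],[np.sin(a),np.cos(a)]])
for n in ["wrist","scene","top"]:
    c=manip.read_camera(n);save(c,n+"14");P=cloud(c).reshape(-1,3)
    c0={"wrist":(583.1,-184.3),"scene":(584.6,-182.2),"top":(583.3,-182.5)}[n]
    F=P.copy();F[:,:2]=(P[:,:2]-np.array(c0))@Rf
    m=F[(F[:,2]>125)&(F[:,2]<180)&(F[:,0]>-50)&(F[:,0]<80)&(abs(F[:,1]-75)<14)]
    if len(m): print(n," top z",np.percentile(m[:,2],[50,90,97]),"panel",rect(m),"y",np.percentile(m[:,1],[3,97]))
    w=F[(F[:,2]>60)&(F[:,2]<100)&(F[:,0]>-30)&(F[:,0]<50)&(abs(abs(F[:,1]-75)-11)<2.5)];print(" wallz",np.percentile(w[:,2],[10,50,90]) if len(w) else 0)
cmd((641.4,-243.4,160),-78.6)
```

```text
t 14.4167 p [ 638.9 -244.5  156.9] jawyaw -78.5 tilt [ 0.0065 -1.      0.0018] shift [-0.0131 -0.0155 -0.003 ] turn [-0.0011  0.0011  0.0042] dist 4.108732371102745 F [-5.  -3.5 -5.6] gap 30.1 j [-0.44  0.25  1.63 -0.01  1.26  0.93]
wrist  top z [146.61240668 155.99878718 156.51555476] panel (array([13.4, 75.6]), array([81.1, 10.6]), 0.3) y [71.23047145 78.7231094 ]
 wallz [77.37030352 79.00915035 85.62164115]
scene  top z [152.32789424 157.85649    159.52268762] panel (array([13.5, 75. ]), array([10.2, 80. ]), 89.2) y [71.14700743 79.07313268]
 wallz [78.08576732 85.22716689 88.37803585]
top  top z [153.9593229  156.68085231 157.57052056] panel (array([12.6, 75.5]), array([ 8.6, 79.2]), 89.7) y [71.54556316 79.66440424]
 wallz [75.25917943 83.06117009 85.6688115 ]
t 14.5667 p [ 638.8 -244.6  156.9] jawyaw -78.51 tilt [ 0.0065 -1.      0.0018] shift [-0.0138 -0.0155 -0.0032] turn [-0.0011  0.001   0.0041] dist 4.196805694553609 F [-3.9 -3.4 -5.2] gap 30.1 j [-0.44  0.25  1.63 -0.01  1.26  0.93]
```

View pics/wrist14.png

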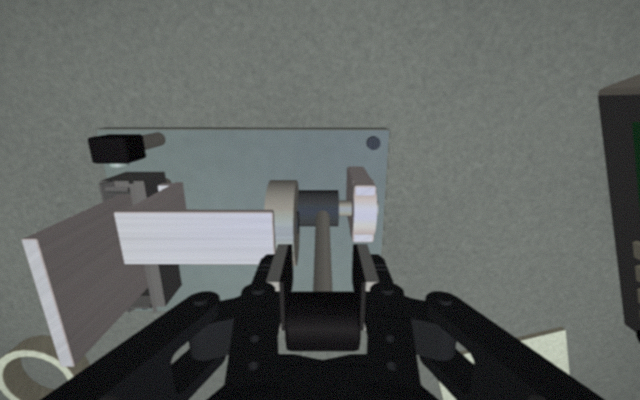

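View pics/scene14.png

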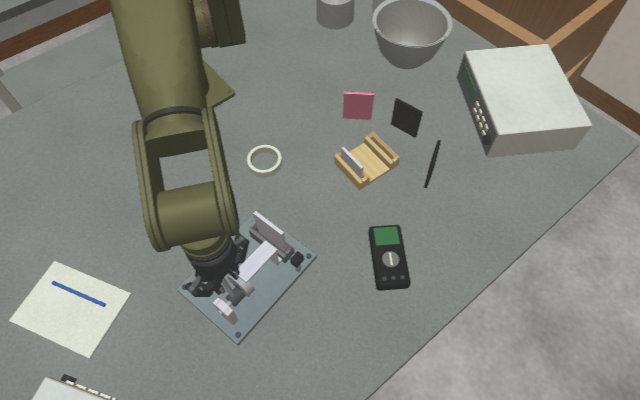

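Run:
```python
from h import *
a=np.radians(11.4);Rf=np.array([[np.cos(a),-np.sin(a)],[np.sin(a),np.cos(a)]])
c=manip.read_camera("wrist");P=cloud(c);F=P.copy();F[...,:2]=(P[...,:2]-np.array((583.1,-184.3)))@Rf
for r in list(range(195,292,12))+list(range(292,352,5)):
    print(r,np.round(np.median(F[r,320:327],0),1))
s=manip.state();print((s["eef_pos"][:2]-np.array((583.1,-184.3)))@Rf,s["eef_pos"][2])
b=cv2.imread("pics/top14.png")[140:260,340:480];cv2.imwrite("pics/t14z.png",cv2.resize(b,None,fx=5,fy=5))
```

```text
195 [ 52.4 -70.2  77.3]
207 [ 45.1 -70.2  83.1]
219 [ 40.8 -70.1  96.3]
231 [ 38.6 -70.1 111.9]
243 [ 36.5 -70.  125.3]
255 [ 34.8 -70.  137.6]
267 [ 32.8 -69.9 147.5]
279 [ 31.5 -69.9 157.3]
291 [ 32.5 -69.8 169.6]
292 [ 36.1 -69.8 175.7]
297 [ 35.8 -69.8 179.1]
302 [ 35.5 -69.7 182.2]
307 [ 34.6 -69.7 184.5]
312 [ 33.8 -69.7 186.8]
317 [ 31.8 -69.7 187.4]
322 [ 30.5 -69.7 188.9]
327 [ 29.1 -69.7 190.3]
332 [ 27.  -69.7 190.7]
337 [ 24.9 -69.7 191.3]
342 [ 22.8 -69.7 191.7]
347 [ 19.4 -69.3 190.8]
[ 42.66633767 -70.08920806] 156.8915940708483
```

View pics/t14z.png

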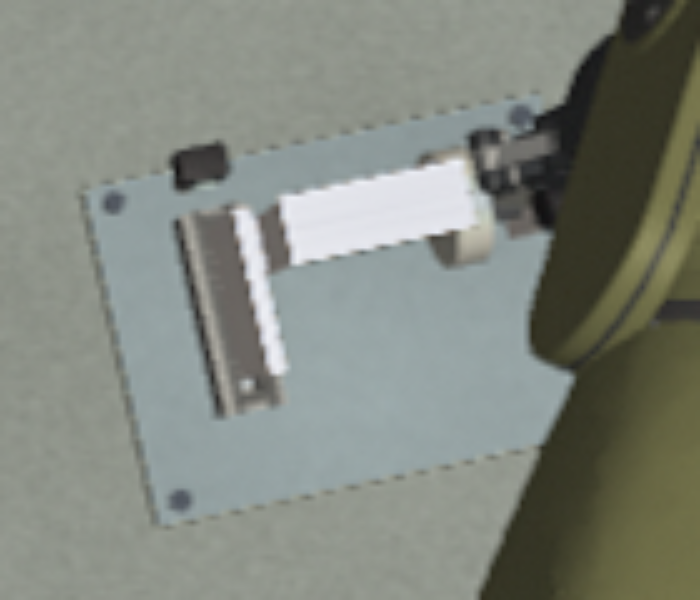

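The panel has risen about 18 mm, but the rod still leans about 0.15 rad short of vertical, so q is about 1.25. The knob has crept in the pads. I'll grip harder and rotate the hand with the lever about its pivot so it cannot slip further.

Call:
drive_tool(plan=[{"x": -0.015,"y": 0,"z": 0,"wx": 0,"wy": 0,"wz": 0},{"x": -0.015,"y": 0,"z": 0,"wx": 0,"wy": 0,"wz": 0},{"x": -0.015,"y": 0,"z": 0,"wx": 0,"wy": 0,"wz": 0},{"x": -0.03,"y": 0,"z": 0,"wx": 0,"wy": 0,"wz": -0.025},{"x": -0.045,"y": 0.001,"z": 0,"wx": 0,"wy": 0,"wz": -0.05},{"x": -0.06,"y": 0.002,"z": 0,"wx": 0,"wy": 0,"wz": -0.075},{"x": -0.08,"y": 0.003,"z": 0,"wx": 0,"wy": 0,"wz": -0.1},{"x": -0.08,"y": 0.003,"z": 0,"wx": 0,"wy": 0,"wz": -0.1},{"x": -0.08,"y": 0.003,"z": 0,"wx": 0,"wy": 0,"wz": -0.1},{"x": -0.08,"y": 0.003,"z": 0,"wx": 0,"wy": 0,"wz": -0.1}], claw=0, grip_force=120)

```text
time: 15.45
eef_pos: [652.3, -241.9, 155.7]
tool_rot: [-0.407, 2.168, -2.207]
wrist_force: [-6.2, -1.7, -0.3]
finger_gap: 27.7
```

```bash
cat > rod.py <<'E'
from h import *
a=np.radians(11.4);Rf=np.array([[np.cos(a),-np.sin(a)],[np.sin(a),np.cos(a)]])
import sys
c=manip.read_camera("wrist");save(c,sys.argv[1]);P=cloud(c).reshape(-1,3);F=P.copy();F[:,:2]=(P[:,:2]-np.array((583.1,-184.3)))@Rf
m=F[(abs(F[:,1]+70)<2.5)&(F[:,2]>97)&(F[:,2]<150)&(abs(F[:,0]-40)<35)]
k,b=np.polyfit(m[:,2],m[:,0],1);print(len(m),"rod lean rad",np.arctan(k),"q~",1.40+np.arctan(k),"x at z=70",k*70+b-5)
kk=F[(abs(F[:,1]+70)<12)&(F[:,2]>170)&(F[:,2]<200)&(abs(F[:,0]-35)<35)];print("knob",np.round(np.percentile(kk,[2,50,98],axis=0),1))
m=F[(F[:,2]>125)&(F[:,2]<180)&(F[:,0]>-50)&(F[:,0]<80)&(abs(F[:,1]-75)<14)]
print("panel top z",np.percentile(m[:,2],[50,90,97]),rect(m))
s=manip.state();print((s["eef_pos"][:2]-np.array((583.1,-184.3)))@Rf,s["eef_pos"][2]);cmd((641,-243,160),-78.6)
E
python3 rod.py w15
```

```text
410 rod lean rad 0.004444830047247041 q~ 1.404444830047247 x at z=70 40.013535263323305
knob [[ 36.6 -81.5 174.7]
 [ 49.9 -70.2 189. ]
 [ 54.  -58.5 193.3]]
panel top z [145.94168137 156.19781167 156.70610351] (array([13.5, 75.5]), array([81.8, 10. ]), 0.1)
[ 56.32589332 -70.08904414] 155.7153471385114
t 15.5 p [ 652.2 -241.9  155.7] jawyaw -78.48 tilt [ 1.695e-01 -9.855e-01  6.000e-04] shift [ 0.0587 -0.0117 -0.0056] turn [-0.0005  0.0013  0.1084] dist 12.014923833055848 F [-6.1 -1.8 -0.3] gap 27.8 j [-0.39  0.36  1.51 -0.1   1.42  1.  ]
```

View pics/w15.png

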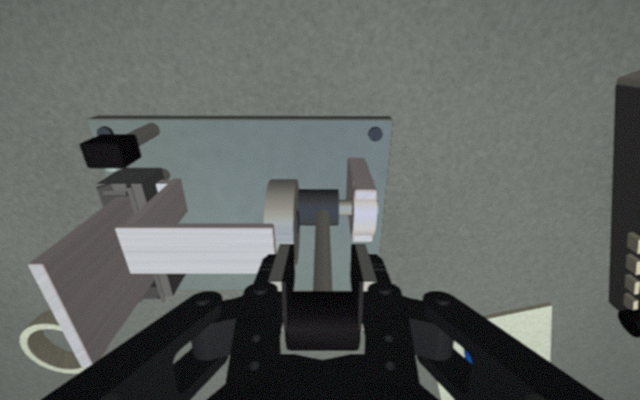

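The rod now stands upright (q ≈ 1.40). I'll check that it holds, letting time pass on camera calls only, and check the bystanders.

```bash
python3 - <<'E'
from h import *
import pickle
for i in range(20): c=manip.read_camera("top")
P=cloud(c)
for q,lo,hi,b in [("meter",20,60,(283,105,340,170)),("tape",10,40,(315,268,356,310)),("short",45,90,(262,195,290,250))]:
    S=P[b[1]:b[3],b[0]:b[2]].reshape(-1,3);S=S[(S[:,2]>lo)&(S[:,2]<hi)];print(q,rect(S))
E
python3 rod.py w16
```

```text
meter (array([759.1,  86.9]), array([ 75.5, 149.3]), 55.0)
tape (array([355.7,  26.5]), array([85.4, 88.8]), 89.3)
short (array([521.8, 180.6]), array([ 8.5, 78.5]), 86.8)
413 rod lean rad 0.0021971665926725985 q~ 1.4021971665926725 x at z=70 39.99221339945054
knob [[ 36.2 -81.5 174.6]
 [ 49.5 -70.2 188.9]
 [ 53.8 -58.5 193.3]]
panel top z [145.91893991 156.20681193 156.70808412] (array([13.8, 75.6]), array([10.3, 81.2]), 89.9)
[ 56.14243078 -70.11101114] 155.72177670372534
t 16.55 p [ 652.  -241.9  155.7] jawyaw -78.49 tilt [ 1.695e-01 -9.855e-01  6.000e-04] shift [ 0.0578 -0.0118 -0.0057] turn [-0.0005  0.0012  0.1084] dist 11.844286679613996 F [-7.7 -1.6 -1.7] gap 28.3 j [-0.39  0.36  1.51 -0.1   1.42  1.  ]
```

Stable for over a second, so I'm handing in.

```bash
python3 -c "
from station import manip
print(manip.hand_in())"
```

```text
the job is handed in; nothing more can be done
None
```

I put the tall panel in the fixture's slot, let go of it, then swung the cam lever to vertical and handed in while still holding the knob. The hand-in gave no verdict.

**Panel:** it is about 1.5 mm off centre along the slot and about 0.5 mm across it. Its underside is on the slot floor, judged from its top edge at 138 mm against slot walls at 67 mm. It was released with the lever near 0. Raising the lever then lifted it about 18 mm.

**Lever:** the rod leans less than 0.01 rad from vertical, so the angle is about 1.40. It held for more than a second before hand-in with about 8 N at the wrist. I did not measure finger force on the lever directly.

**Bystanders:** in the last picture the short panel, meter and tape roll were within about 0.2 mm of where they started.

**What went wrong or disagreed:**
- Pressing the panel home pushed the carriage and lever down to about 0, lower than where they started.
- The knob crept about 12 mm in the pads on the first swing, leaving the lever at about 1.25. I corrected this with full grip and by turning the hand along with the lever.
- The finger opening read about 28 mm on the 32 mm knob, and 7 mm on the 8 mm panel earlier.
- The cameras disagreed with each other by about 2 mm.

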